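# Fill the reagent carrier and fit its hold-down plate

### The job

Lift the two reagent bottles out of the sloping rack and lower them (do not drop them) into the free places of the round carrier, so that all seven stand upright on its floor, packed close. Then take the aluminium plate by its red grip and lower it over the carrier's two locating pins until it lies flush on the post shoulders, and let go. Leave the amber bottle, the valve and the beaker where they are.

Things in the scene. Friction and masses are not known exactly. Their poses are not given: they have to be found in the camera images.
- carrier: round blue carrier fixed to the bench, origin centre of underside. Inside 209 mm across, inner floor at 6 mm, rim at 62 mm. Seven bottles fill its floor in close hexagonal packing: one in the middle, six round it with centres 68.5 mm from the middle, at 30, 90, 150.. degrees from its x axis (those there are within 2 mm of these places). Two 23 mm posts stand on its x axis, 120 mm either side
- carrier_pinA (a point): centre of the flat top shoulder of the post on the carrier's +x side, 156 mm above the bench. From it rises a round-topped brass locating pin, 10 mm in diameter, to 177 mm above the bench
- carrier_pinB (a point): the same for the post and pin on the carrier's -x side
- rack: fixed white rack, 168 mm wide along y, origin on the bench below its middle, x away from the robot; two bays 78 mm apart along y, on the right or left of the carrier. Bottles stand in it leaning 30 degrees from vertical, caps towards its -x, on a backrest reaching 85 mm along the bottle; dividers stand 23 mm over the backrest. Pull bottles out along their axis
- bottle1_mid (a point): closed white round bottle: base edge bevelled 5 mm, body 64 mm in diameter up to 87 mm, shoulder narrowing to a 30 mm neck at 106 mm, blue cap 36 mm in diameter from 113 to 147 mm above the base; 0.2 to 0.37 kg. Point on its axis, 73.5 mm above its base; z runs from base to cap. Starts leaning in the rack.
- bottle2_mid (a point): closed white round bottle: base edge bevelled 5 mm, body 64 mm in diameter up to 87 mm, shoulder narrowing to a 30 mm neck at 106 mm, blue cap 36 mm in diameter from 113 to 147 mm above the base; 0.2 to 0.37 kg. Point on its axis, 73.5 mm above its base; z runs from base to cap. Starts leaning in the rack.
- bottle3_mid (a point): closed white round bottle: base edge bevelled 5 mm, body 64 mm in diameter up to 87 mm, shoulder narrowing to a 30 mm neck at 106 mm, blue cap 36 mm in diameter from 113 to 147 mm above the base; 0.2 to 0.37 kg. Point on its axis, 73.5 mm above its base; z runs from base to cap. Starts upright in one of the carrier's seven places.
- bottle4_mid (a point): closed white round bottle: base edge bevelled 5 mm, body 64 mm in diameter up to 87 mm, shoulder narrowing to a 30 mm neck at 106 mm, blue cap 36 mm in diameter from 113 to 147 mm above the base; 0.2 to 0.37 kg. Point on its axis, 73.5 mm above its base; z runs from base to cap. Starts upright in one of the carrier's seven places.
- bottle5_mid (a point): closed white round bottle: base edge bevelled 5 mm, body 64 mm in diameter up to 87 mm, shoulder narrowing to a 30 mm neck at 106 mm, blue cap 36 mm in diameter from 113 to 147 mm above the base; 0.2 to 0.37 kg. Point on its axis, 73.5 mm above its base; z runs from base to cap. Starts upright in one of the carrier's seven places.
- bottle6_mid (a point): closed white round bottle: base edge bevelled 5 mm, body 64 mm in diameter up to 87 mm, shoulder narrowing to a 30 mm neck at 106 mm, blue cap 36 mm in diameter from 113 to 147 mm above the base; 0.2 to 0.37 kg. Point on its axis, 73.5 mm above its base; z runs from base to cap. Starts upright in one of the carrier's seven places.
- bottle7_mid (a point): closed white round bottle: base edge bevelled 5 mm, body 64 mm in diameter up to 87 mm, shoulder narrowing to a 30 mm neck at 106 mm, blue cap 36 mm in diameter from 113 to 147 mm above the base; 0.2 to 0.37 kg. Point on its axis, 73.5 mm above its base; z runs from base to cap. Starts upright in one of the carrier's seven places.
- plate_mid (a point): aluminium hold-down plate 270 x 60 x 6 mm (x, y, z), 0.24 to 0.42 kg, with two through holes 14 mm in diameter 120 mm either side of its middle along x. Upright on it a red grip fin 90 mm long (x), 16 mm thick (y), to 48 mm above the plate's underside. Point: middle of the plate, half-way through its 6 mm. Starts flat on the bench, on the other side of the carrier from the rack
- plate_grip (a point): centre of the plate's red grip fin, 31 mm above the plate's underside; same axes as the plate
- jug_mid (a point): bystander: amber bottle 84 mm in diameter, 170 mm tall, beside, before or beyond the carrier; point half-way up
- valve_mid (a point): bystander: solenoid valve with black coil, 100 x 50 mm, 107 mm tall, beside, before or beyond the carrier; point 50 mm up on its middle
- beaker_mid (a point): bystander: clear beaker 76 mm in diameter, 95 mm tall, beside, before or beyond the carrier; point half-way up on its axis
There are look-alikes about, which are no part of the job. What is shaped like the part that bears bottle2_mid but purple is not meant. Leave any green or turquoise look-alike of the part that bears bottle1_mid alone.

How it is judged (in metres and radians):
On the way, in this order (a step that is already met when the one before it is completed fails the run):
1. all seven bottles stand upright on the carrier's floor (horizontal distance between each of bottle1_mid, bottle2_mid, bottle3_mid, bottle4_mid, bottle5_mid, bottle6_mid, bottle7_mid and carrier below 0.074 m and z of bottle1_mid in the frame of carrier between 0.0755 and 0.0835 m and angle between each of bottle1_mid, bottle2_mid, bottle3_mid, bottle4_mid, bottle5_mid, bottle6_mid, bottle7_mid's own z axis and vertical below 0.05 rad and z of bottle2_mid in the frame of carrier between 0.0755 and 0.0835 m and z of bottle3_mid in the frame of carrier between 0.0755 and 0.0835 m and z of bottle4_mid in the frame of carrier between 0.0755 and 0.0835 m and z of bottle5_mid in the frame of carrier between 0.0755 and 0.0835 m and z of bottle6_mid in the frame of carrier between 0.0755 and 0.0835 m and z of bottle7_mid in the frame of carrier between 0.0755 and 0.0835 m), for 0.2 s.
2. the plate lies flush on both post shoulders, over the pins (horizontal distance between plate_mid and carrier below 0.005 m and angle between the x axis of plate_mid and the x axis of carrier, either way round below 0.04 rad and z of plate_mid in the frame of carrier between 0.156 and 0.162 m and angle between plate_mid's own z axis and vertical below 0.03 rad), for 0.2 s.
At the end, for the whole second after the job is handed in: Seven bottles on the carrier floor (height within 4 mm, upright within 0.05 rad, within 74 mm of its middle); plate on the post shoulders over the pins (height within 3 mm, level within 0.03 rad, middle within 5 mm, turn within 0.04 rad); all released and at rest (all of step 1 and all of step 2 and linear speed of each of bottle1, bottle2, bottle3, bottle4, bottle5, bottle6, bottle7, plate below 0.02 m/s); the robot touches nothing.
It fails at once if a bystander was moved more than 30 mm (distance of any of jug_mid, valve_mid, beaker_mid from where it was at the start of the episode above 0.03 m).
It fails at once if a bottle was dropped or flung into the carrier (faster than 0.6 m/s while inside its wall) ((horizontal distance between bottle1_mid and carrier below 0.08 m and z of bottle1_mid in the frame of carrier below 0.125 m and linear speed of bottle1 above 0.6 m/s) or (horizontal distance between bottle2_mid and carrier below 0.08 m and z of bottle2_mid in the frame of carrier below 0.125 m and linear speed of bottle2 above 0.6 m/s) or (horizontal distance between bottle3_mid and carrier below 0.08 m and z of bottle3_mid in the frame of carrier below 0.125 m and linear speed of bottle3 above 0.6 m/s) or (horizontal distance between bottle4_mid and carrier below 0.08 m and z of bottle4_mid in the frame of carrier below 0.125 m and linear speed of bottle4 above 0.6 m/s) or (horizontal distance between bottle5_mid and carrier below 0.08 m and z of bottle5_mid in the frame of carrier below 0.125 m and linear speed of bottle5 above 0.6 m/s) or (horizontal distance between bottle6_mid and carrier below 0.08 m and z of bottle6_mid in the frame of carrier below 0.125 m and linear speed of bottle6 above 0.6 m/s) or (horizontal distance between bottle7_mid and carrier below 0.08 m and z of bottle7_mid in the frame of carrier below 0.125 m and linear speed of bottle7 above 0.6 m/s)).
It fails at once if a bottle fell over (angle between any of bottle1_mid, bottle2_mid, bottle3_mid, bottle4_mid, bottle5_mid, bottle6_mid, bottle7_mid's own z axis and vertical above 1.2 rad).
It also fails if it takes over 67 s, if anything falls off the work surface, if the arm or the gripper's body presses on something with over 40 N, if the wrist force passes 120 N, or if a joint passes its speed limit or range.

### The arm

A 7-joint arm with a two-finger parallel gripper is mounted at the origin on the work surface. World frame = base frame: x ahead of the robot, y to its left, z up, the work surface at z = 0. Lengths are in mm, angles in rad, forces in N, time in s.
With the tool pointing down it reaches from about 400 to 875 mm from the base axis. Payload 4.4 kg.
Tool frame: the origin (TCP) lies at the very end of the fingers, on their centre line; the grasp point (between the pads) lies 19 mm behind it; z points along the fingers, y is the direction in which the jaws open and shut (so a half turn about z gives the same grasp; the last joint's range is limited). The gripper opens to 85 mm and grips with 20 to 120 N. Pads are 22 mm wide; open, the fingers measure 114 mm over their backs; the gripper's body (76 mm by 85 mm) begins 54 mm behind the grasp point. The pads swing forward as they close: fully open they stand 13 mm farther back than shut.
Start: joints at [1.263, 0.628, 0.038, 1.517, -0.027, 0.996, -0.02], TCP at [155.67, -631.098, 231.313] pointing down, gripper open.
Joint ranges: [-3.06, 3.06], [-0.37, 2.12], [-1.25, 1.32], [0.18, 2.47], [-1.1, 4.24], [0.23, 1.98], [-2.94, 2.94]. Speed limits (rad/s): [2.57, 2.57, 3.14, 3.14, 3.14, 3.14, 3.14].

### API

Orientations are given as [roll, pitch, yaw] about the fixed x, y, z axes, in that order (R = Rz(yaw) Ry(pitch) Rx(roll)).
In Python, from cell import read_state, get_image, calibration, finish_job gives the robot as it stands. The module is installed in compiled form; this text tells all that it offers.
- The arm moves only by the tool apply_moves, never from a script. Its argument "increments" is a list of rows, each an object of numbers: "tx", "ty", "tz": the shift along the world's x, y, z in m; "rx", "ry", "rz": the turn, a rotation vector about the world's x, y, z in units of 5 degrees (1.0 is 5 degrees); "claw": the finger opening in m, from 0 to 0.0854. In form: [{"tx": .., "ty": .., "tz": .., "rx": .., "ry": .., "rz": .., "claw": ..}, ...]. A call has 1 to 12 rows; each row is the pose to reach, as a shift and turn from the pose commanded when the call began; what a row does not reach only later rows make up. A row lasts 1/10 s, in which the tool goes at most 50 mm and 8.59 degrees, less where a joint would pass 70% of its speed; a pose out of reach is approached as far as the arm can. A call with a gripper value outside its range is refused whole. The fingers move at their own pace and stop on an object; the grip force is fixed at half the most. Time passes only in rows, so rows that repeat a pose let the fingers close. It gives the time, the measured TCP pose, the force and the opening at its end, in the units of the state.
- read_state(): the state, without advancing time (a new reading comes with each control period).
- get_image(name): name is "scene" or "top"; returns the picture (420x560x3 uint8, red, green, blue); there is no depth.
- calibration(name): a dict with "camera_matrix" (3x3 intrinsics, pixels), "origin" and "attitude" of the camera in the world. Camera axes: x right, y up, looking along -z (the intrinsics and any distortion apply to the point x, -y, -z); pixel columns grow to the right and rows downward; lengths in mm; the calibration is good to about 2 mm. A picture is of the moment at which its call begins. calibration takes no time and is no camera call.
- finish_job(): hands the job in, once; it reports no verdict.
The state is a dict: "clock": time; "qpos": joint angles; "qd": joint speeds; "tau": joint torques, N m; "eef_pos": TCP position; "tool_rot": TCP orientation; "force": force on the tool from outside, world axes, zero at the start; "torque": the same for the moment, N m; "width": finger opening in mm.
Only numpy, scipy, OpenCV 4.12 (cv2) and the standard library are available. Lean on these libraries where they do the work, as an engineer would, in place of code of your own. Each camera call takes 0.05 s, during which the arm holds its last target. There are 200 camera calls.

## Working session

There is one attempt and no reset: what is moved stays moved. The work goes in short steps, Python scripts to look and compute and a tool call to move; the robot and the scene stay as the last step left them, time stands still between calls to the robot, and variables do not carry over. Pictures are saved under pics/ and viewed, about 8 in all and at most 12, crops included, and the job is handed in when it is done.

Besides the shell and the picture viewer there is one more tool, called by a JSON object that holds its "fn" and its "kwargs". apply_moves: Moves the arm, as the interface text tells. Its arguments: {"type":"object","properties":{"increments":{"type":"array"}},"required":["increments"]}

```bash
mkdir -p pics
python3 - <<'E'
from cell import *
import cv2,numpy as np
np.set_printoptions(precision=4,suppress=True)
for n in("scene","top"):
    im=get_image(n);cv2.imwrite(f"pics/{n}0.png",im[:,:,::-1]);print(n,calibration(n))
print(read_state())
E
```

```text
scene {'camera_matrix': array([[385.0533,   0.    , 276.0995],
       [  0.    , 385.0533, 208.671 ],
       [  0.    ,   0.    ,   1.    ]]), 'origin': array([ 938.5718, -793.8139,  873.0734]), 'attitude': array([0.9147, 0.007 , 0.5044])}
top {'camera_matrix': array([[394.2235,   0.    , 284.3755],
       [  0.    , 394.2235, 212.5867],
       [  0.    ,   0.    ,   1.    ]]), 'origin': array([ 231.9158,   45.1352, 1372.4349]), 'attitude': array([ 0.2005,  0.002 , -1.5377])}
{'clock': 0.1, 'qpos': array([ 1.2632,  0.6293,  0.0384,  1.5183, -0.027 ,  0.9963, -0.02  ]), 'qd': array([ 0.0004, -0.0006, -0.0004, -0.0006, -0.0002,  0.0007,  0.0007]), 'tau': array([  0.0026, -56.4544,   1.2306, -19.3975,   0.0114,   0.0055,
        -0.    ]), 'eef_pos': array([ 155.5422, -630.538 ,  230.4724]), 'tool_rot': array([-3.1399,  0.    ,  0.2418]), 'force': array([ 0.8003, -0.225 ,  0.1733]), 'torque': array([ 0.0083,  0.0061, -0.0456]), 'width': 85.61988197867485}
```

View pics/scene0.png

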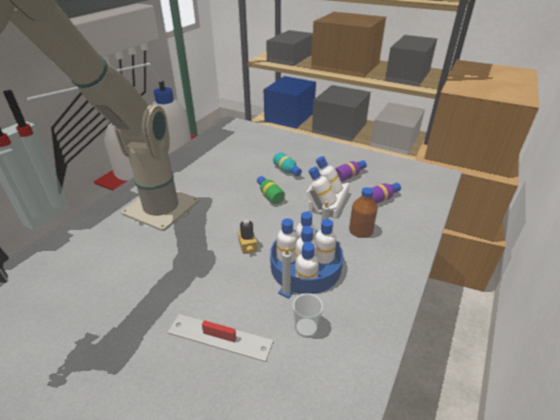

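View pics/top0.png

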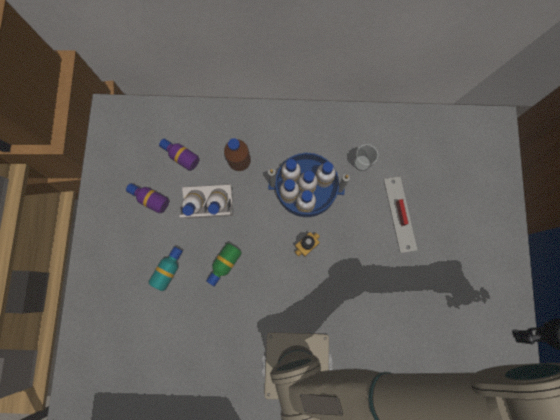

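The scene view shows the rack and its two bottles at about (325,185), the carrier at (307,260) and the plate at (220,335). In the top view they are at (207,203), (307,185) and (402,215). The beaker sits between the carrier and the plate, the valve is nearer the robot, and the amber bottle is between the rack and the far edge.

```bash
cat > h.py <<'E'
import numpy as np,cv2
from scipy.spatial.transform import Rotation as Ro
from cell import *
np.set_printoptions(precision=1,suppress=True)
def cam(n):
    c=calibration(n);return c['camera_matrix'],np.array(c['origin']),Ro.from_euler('xyz',c['attitude']).as_matrix()
def ray(n,uv):
    K,o,R=cam(n);p=np.linalg.inv(K)@[uv[0],uv[1],1];d=R@[p[0],-p[1],-p[2]];return o,d/np.linalg.norm(d)
def onz(n,uv,z):
    o,d=ray(n,uv);return o+d*(z-o[2])/d[2]
def tri(a,b):
    (o1,d1),(o2,d2)=ray("top",a),ray("scene",b)
    s=np.linalg.lstsq(np.c_[d1,-d2],o2-o1,rcond=None)[0]
    p,q=o1+s[0]*d1,o2+s[1]*d2;return (p+q)/2,np.linalg.norm(p-q)
def proj(n,X):
    K,o,R=cam(n);p=R.T@(np.array(X)-o);p=K@[p[0],-p[1],-p[2]];return p[:2]/p[2]
def blobs(im,lo,hi,mn=15):
    m=cv2.inRange(cv2.cvtColor(im,cv2.COLOR_RGB2HSV),lo,hi)
    n,l,s,c=cv2.connectedComponentsWithStats(m)
    return [(c[i],s[i]) for i in range(1,n) if s[i][4]>=mn]
E
python3 - <<'E'
from h import *
for n,b in(("scene",(160,140,400,370)),("top",(165,135,425,260))):
    im=get_image(n);x0,y0,x1,y1=b
    f=2.5 if n=="scene" else 3
    cv2.imwrite(f"pics/{n}1.png",cv2.resize(im[y0:y1,x0:x1,::-1],None,fx=f,fy=f,interpolation=cv2.INTER_CUBIC))
    print(n)
    for nm,lo,hi in(("blue",(105,150,80),(122,255,255)),("red",(0,150,90),(6,255,255)),("red2",(174,150,90),(180,255,255))):
        for c,s in blobs(im,lo,hi):print(nm,c,s)
E
```

```text
scene
blue [295.6  85.8] [280  78  35  18 281]
blue [277.4  82.9] [273  81   9   6  15]
blue [161.8  91.4] [155  89  16   7  47]
blue [362.2 162.7] [360 161   5   4  16]
blue [294.5 168.9] [292 166   7   7  29]
blue [260.2 179.1] [258 177   6   6  22]
blue [396.3 185.7] [393 184   7   5  24]
blue [367.  190.6] [363 188   9   6  44]
blue [306.  215.2] [302 213   9   6  45]
blue [286.9 222.1] [283 219   9   7  47]
blue [326.5 222.6] [322 220  10   6  52]
blue [306.8 229.8] [303 226   9   8  60]
blue [307.6 246.3] [303 242  10   9  72]
red [ 24.4 130.6] [ 17 125  15  11 102]
red [  3.7 140.4] [  0 134  10  12  78]
red [109.  180.9] [ 95 171  30  19 270]
red [218.1 327. ] [203 321  31  13 144]
top
blue [163.8 143.5] [160 140   9   9  44]
blue [233.3 143.7] [229 140  10   9  67]
blue [290.8 163.8] [287 159   9  11  65]
blue [327.3 166.6] [324 162   8  10  58]
blue [308.6 175. ] [305 170   9  11  71]
blue [289.3 184.1] [285 180   9  10  61]
blue [130.7 188.3] [127 185   9   8  44]
blue [306.5 195.6] [303 191   8  10  62]
blue [213.  208.3] [209 204   9   9  49]
blue [187.4 210.1] [183 206  10   9  53]
blue [175.2 252.8] [171 249  10   9  56]
blue [212.5 279.3] [208 275  11  10  53]
red [402.9 211.3] [399 200   8  24  67]
```

View pics/scene1.png

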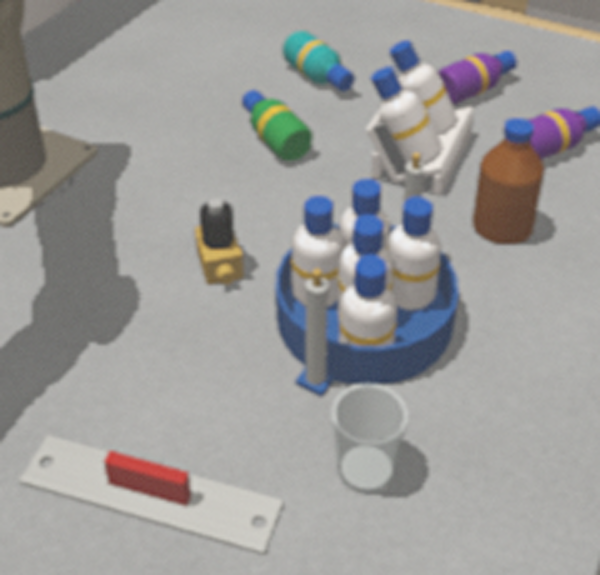

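View pics/top1.png

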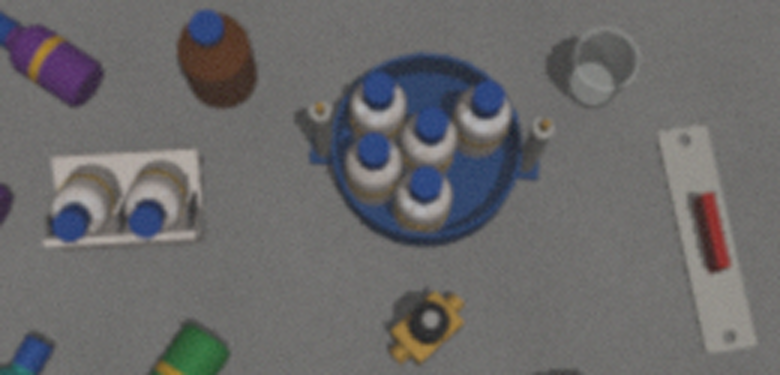

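Run:
```python
from h import *
I={n:get_image(n) for n in("top","scene")}
def near(n,uv,lo,hi,r):
    x,y=int(uv[0]),int(uv[1]);s=I[n][y-r:y+r+1,x-r:x+r+1]
    m=cv2.inRange(cv2.cvtColor(s,cv2.COLOR_RGB2HSV),lo,hi);M=cv2.moments(m,True)
    return (np.array([M['m10']/M['m00']+x-r,M['m01']/M['m00']+y-r]),M['m00']) if M['m00'] else (np.array(uv),0)
B=((100,100,70),(125,255,255));Y=((12,80,80),(32,255,255))
print("caps")
caps=[((290.8,163.8),(326.5,222)),((327.3,166.6),(307.6,246.3)),((308.6,175),(306.8,230)),((289.3,184),(306,215)),((306.5,195.6),(287,222)),((213,208.3),(315,173)),((187.4,210),(322,162))]
P=[]
for t,s in caps:
    a,na=near("top",t,*B,7);b,nb=near("scene",s,*B,8)
    X,e=tri(a,b);P.append(X);print(a,na,b,nb,X,e,"z130:",onz("top",a,130)[:2],onz("scene",b,130)[:2])
print("pins")
for t,s in (((271.7,170.7),(326,203)),((346.7,176.7),(287,250))):
    a,na=near("top",t,*Y,4);b,nb=near("scene",s,*Y,4);print(a,na,b,nb,*tri(a,b),onz("top",a,174),onz("scene",b,174))
print("plate")
for n,(x0,y0,x1,y1) in(("top",(378,172,424,258)),("scene",(160,305,280,365))):
    im=I[n][y0:y1,x0:x1];h=cv2.cvtColor(im,cv2.COLOR_RGB2HSV)
    g=cv2.cvtColor(im,cv2.COLOR_RGB2GRAY);t,m=cv2.threshold(g,0,255,cv2.THRESH_OTSU)
    m|=cv2.inRange(h,(0,140,70),(8,255,255))|cv2.inRange(h,(172,140,70),(180,255,255))
    m=cv2.morphologyEx(m,cv2.MORPH_CLOSE,np.ones((5,5)))
    c=max(cv2.findContours(m,0,1)[0],key=cv2.contourArea)
    q=cv2.boxPoints(cv2.minAreaRect(np.array([onz(n,p[0]+[x0,y0],6)[:2] for p in c],np.float32)))
    print(n,t,q,q.mean(0),[np.linalg.norm(q[i]-q[i-1]) for i in range(4)])
    cc=(np.array([c_ for c_,s in blobs(I[n],(0,140,70),(8,255,255)) if x0<c_[0]<x1 and y0<c_[1]<y1]));print("red",cc)
    print([onz(n,k,31) for k in cc])
    cv2.imwrite(f"pics/m{n}.png",m)
# holes
for n,hs in(("top",((684/3+165,140/3+135),(730/3+165,336/3+135))),("scene",((46/2.5+160,461/2.5+140),(259/2.5+160,521/2.5+140)))):
    print(n,[onz(n,h,6) for h in hs])
```

```text
caps
[291.3 163.2] 118.0 [326.4 224.6] 113.0 [644.9  37.9 143.5] 3.595983149613268 z130: [651.1  38.8] [638.2  51.8]
[326.9 166.3] 101.0 [307.5 246.6] 161.0 [637.4 -77.9 147.1] 2.949456836464907 z130: [644.4 -78.9] [629.2 -62.3]
[307.7 173.8] 142.0 [306.5 230.4] 160.0 [608.  -17.3 148.1] 6.997683388592556 z130: [616.7 -16.3] [597.3  -0.7]
[289.3 184.6] 88.0 [306.1 217.5] 112.0 [575.   42.9 139.5] 0.635599996571105 z130: [577.9  43.1] [570.   53.5]
[306.5 195.8] 91.0 [286.9 224.5] 114.0 [539.3 -13.6 139.5] 1.1877068753740652 z130: [542.2 -13.7] [533.7  -4. ]
[213.3 207.8] 96.0 [315.  171.5] 95.0 [492.  284.3 144.4] 5.569271218427377 z130: [492.6 285.5] [485.  308.2]
[188.  209.2] 96.0 [320.4 162.9] 90.0 [482.6 364.2 136.4] 3.2275580937020574 z130: [485.3 366.8] [477.6 372.7]
pins
[271.  170.5] 8.0 [325.9 203.2] 11.0 [612.  102.8 167.4] 0.21578893241117134 [610.1 102.5 174. ] [615.   94.3 174. ]
[346.4 175.8] 5.0 [286.8 250. ] 28.0 [ 602.4 -137.2  167.8] 0.43314227205244543 [ 600.3 -136.4  174. ] [ 605.5 -142.9  174. ]
plate
top 124.0 [[ 381.8 -349.4]
 [ 393.6 -408. ]
 [ 659.8 -354.6]
 [ 648.  -295.9]] [ 520.8 -352. ] [np.float32(271.54874), np.float32(59.83157), np.float32(271.54874), np.float32(59.83157)]
red [[403.  211.6]]
[array([ 521.2, -354.7,   31. ])]
scene 139.0 [[ 323.3 -347.5]
 [ 408.1 -503.1]
 [ 693.5 -347.7]
 [ 608.7 -192.1]] [ 508.4 -347.6] [np.float32(324.9448), np.float32(177.20604), np.float32(324.9448), np.float32(177.20604)]
red [[218.2 327.3]]
[array([ 515.1, -346. ,   31. ])]
top [array([ 635.5, -329.2,    6. ]), array([ 401.6, -377.3,    6. ])]
scene [array([ 404.2, -376.2,    6. ]), array([ 639.2, -328.9,    6. ])]
```

Pins, carrier bottles and plate agree with the stated geometry. That puts the carrier centre at about (607,-17), its axis at 87.7°, and the free places at about (675,-20) and (570,-75). Next I'll get the rack yaw and check the bottle axes.

Run:
```python
from h import *
I={n:get_image(n) for n in("top","scene")}
x0,y0,x1,y1=172,178,240,224
g=cv2.cvtColor(I["top"][y0:y1,x0:x1],cv2.COLOR_RGB2HSV)
t,m=cv2.threshold(g[:,:,2],0,255,cv2.THRESH_OTSU);m|=cv2.inRange(g,(100,100,70),(125,255,255))
m=cv2.morphologyEx(m,cv2.MORPH_OPEN,np.ones((3,3)))
c=max(cv2.findContours(m,0,1)[0],key=cv2.contourArea)
q=cv2.boxPoints(cv2.minAreaRect(np.array([onz("top",p[0]+[x0,y0],30)[:2] for p in c],np.float32)))
print(t,q,q.mean(0),[(np.linalg.norm(q[i]-q[i-1]),np.degrees(np.arctan2(*(q[i]-q[i-1])[::-1]))) for i in range(4)])
outs=[]
for n,(a,b,w,h) in(("top",(165,170,85,65)),("scene",(285,140,85,65))):
    f=4.6;v=cv2.resize(I[n][b:b+h,a:a+w,::-1].copy(),None,fx=f,fy=f,interpolation=cv2.INTER_CUBIC)
    for C in((492,284.3,142),(482.6,364.2,138)):
        psi=np.radians(4);d=np.array([-.5*np.cos(psi),-.5*np.sin(psi),.866])
        pts=[tuple(int(k) for k in ((proj(n,np.array(C)+d*s)-[a,b]+.5)*f)) for s in(-135,-48,12)]
        cv2.line(v,pts[0],pts[2],(0,0,255),1);cv2.circle(v,pts[1],3,(0,255,0),-1)
    outs.append(v)
cv2.imwrite("pics/rack.png",np.hstack(outs))
```

```text
135.0 [[505.2 412.2]
 [523.4 242.2]
 [602.6 250.7]
 [584.4 420.7]] [553.9 331.4] [(np.float32(79.62205), np.float32(-173.89369)), (np.float32(171.01694), np.float32(-83.8937)), (np.float32(79.62205), np.float32(6.1062984)), (np.float32(171.01694), np.float32(96.10629))]
```

View pics/rack.png

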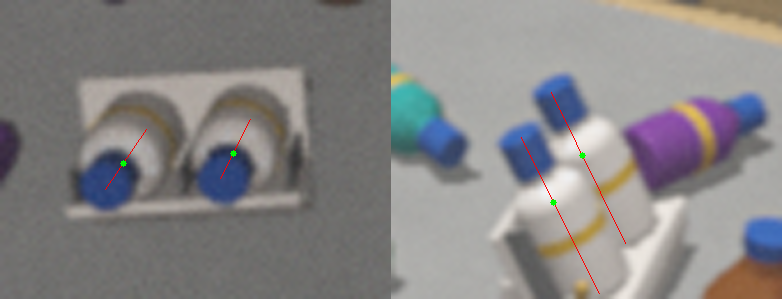

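{"fn": "apply_moves", "kwargs": {"increments": [{"tx": 0.1,"ty": 0.05,"tz": 0.05},{"tx": 0.1,"ty": 0.05,"tz": 0.13},{"tx": 0.1,"ty": 0.1,"tz": 0.2},{"tx": 0.14,"ty": 0.15,"tz": 0.2},{"tx": 0.17,"ty": 0.2,"tz": 0.2},{"tx": 0.2,"ty": 0.25,"tz": 0.2},{"tx": 0.23,"ty": 0.3,"tz": 0.2},{"tx": 0.25,"ty": 0.35,"tz": 0.2},{"tx": 0.25,"ty": 0.4,"tz": 0.2},{"tx": 0.25,"ty": 0.45,"tz": 0.2},{"tx": 0.25,"ty": 0.5,"tz": 0.2},{"tx": 0.25,"ty": 0.55,"tz": 0.2}]}}

```text
$.increments[0]: bad value
```

The rack yaw is 6.1°, and the predicted axes run along the bottles from their caps at top-crop (108,185) and (222,178). The move was refused, so I'll send complete rows.

{"fn": "apply_moves", "kwargs": {"increments": [{"tx": 0.325,"ty": 0.48,"tz": 0.12,"rx": 0,"ry": 0,"rz": 0,"claw": 0.062},{"tx": 0.325,"ty": 0.48,"tz": 0.12,"rx": 0,"ry": 0,"rz": 0,"claw": 0.062},{"tx": 0.325,"ty": 0.48,"tz": 0.12,"rx": 0,"ry": 0,"rz": 0,"claw": 0.062},{"tx": 0.325,"ty": 0.48,"tz": 0.12,"rx": 0,"ry": 0,"rz": 0,"claw": 0.062},{"tx": 0.325,"ty": 0.48,"tz": 0.12,"rx": 0,"ry": 0,"rz": 0,"claw": 0.062},{"tx": 0.325,"ty": 0.48,"tz": 0.12,"rx": 0,"ry": 0,"rz": 0,"claw": 0.062},{"tx": 0.325,"ty": 0.48,"tz": 0.12,"rx": 0,"ry": 0,"rz": 0,"claw": 0.062},{"tx": 0.325,"ty": 0.48,"tz": 0.12,"rx": 0,"ry": 0,"rz": 0,"claw": 0.062},{"tx": 0.325,"ty": 0.48,"tz": 0.12,"rx": 0,"ry": 0,"rz": 0,"claw": 0.062},{"tx": 0.325,"ty": 0.48,"tz": 0.12,"rx": 0,"ry": 0,"rz": 0,"claw": 0.062},{"tx": 0.325,"ty": 0.48,"tz": 0.12,"rx": 0,"ry": 0,"rz": 0,"claw": 0.062},{"tx": 0.325,"ty": 0.48,"tz": 0.12,"rx": 0,"ry": 0,"rz": 0,"claw": 0.062}]}}

```text
clock: 1.6
eef_pos: [482.0, -148.4, 352.3]
tool_rot: [3.141, -0.002, 0.244]
force: [1.2, -0.6, -0.2]
width: 62.5
```

```bash
cat >> h.py <<'E'
psi=np.radians(6.1);D=np.array([-.5*np.cos(psi),-.5*np.sin(psi),.866])
BASE={1:np.array([559.5,292.8,21.8]),2:np.array([551.3,370.4,21.8])}
def down(jaw,tilt=0,axis=None):
    "vertical tool with jaw axis at jaw deg, tilted by tilt deg about the jaw axis"
    R=Ro.from_euler('z',jaw-90,degrees=True)*Ro.from_euler('x',180,degrees=True)
    a=np.radians(jaw);return Ro.from_rotvec(np.radians(tilt)*np.array([np.cos(a),np.sin(a),0]))*R
def go(P,R):
    "shift (m) and turn (5 deg) from the measured pose; either half-turn"
    s=read_state();R0=Ro.from_euler('xyz',s['tool_rot'])
    for k in(0,180):
        rv=(R*Ro.from_euler('z',k,degrees=True)*R0.inv()).as_rotvec(degrees=True)/5
        print("shift",np.round((np.array(P)-s['eef_pos'])/1000,4),"turn",np.round(rv,2))
    print("pos",s['eef_pos'],"rot",np.round(s['tool_rot'],4),"F",s['force'],"w",s['width'],"t",s['clock'])
E
python3 -c "
from h import *
go(BASE[1]+D*200,down(96.1,-30));print(read_state()['qpos'])"
```

```text
shift [-0.   0.4 -0.2] turn [ 1.  -5.9 -1.5]
shift [-0.   0.4 -0.2] turn [-8.8 -1.6 33.3]
pos [ 482.  -148.4  352.3] rot [ 3.1 -0.   0.2] F [ 1.2 -0.6 -0.2] w 62.48372100275217 t 1.6
[ 0.3  0.3 -0.1  1.7  0.   1.1 -1.1]
```

```bash
sed -i 's/np.set_printoptions(precision=1/np.set_printoptions(precision=3/' h.py
python3 -c "
from h import *
go(BASE[1]+D*200,down(96.1,-30))"
```

```text
shift [-0.022  0.431 -0.157] turn [ 1.04 -5.89 -1.53]
shift [-0.022  0.431 -0.157] turn [-8.83 -1.56 33.3 ]
pos [ 482.005 -148.38   352.263] rot [ 3.141 -0.002  0.244] F [ 1.25  -0.55  -0.214] w 62.48372100275217 t 1.6
```

{"fn": "apply_moves", "kwargs": {"increments": [{"tx": -0.022,"ty": 0.431,"tz": -0.02,"rx": 1.04,"ry": -5.89,"rz": -1.53,"claw": 0.062},{"tx": -0.022,"ty": 0.431,"tz": -0.02,"rx": 1.04,"ry": -5.89,"rz": -1.53,"claw": 0.062},{"tx": -0.022,"ty": 0.431,"tz": -0.02,"rx": 1.04,"ry": -5.89,"rz": -1.53,"claw": 0.062},{"tx": -0.022,"ty": 0.431,"tz": -0.02,"rx": 1.04,"ry": -5.89,"rz": -1.53,"claw": 0.062},{"tx": -0.022,"ty": 0.431,"tz": -0.02,"rx": 1.04,"ry": -5.89,"rz": -1.53,"claw": 0.062},{"tx": -0.022,"ty": 0.431,"tz": -0.02,"rx": 1.04,"ry": -5.89,"rz": -1.53,"claw": 0.062},{"tx": -0.022,"ty": 0.431,"tz": -0.02,"rx": 1.04,"ry": -5.89,"rz": -1.53,"claw": 0.062},{"tx": -0.022,"ty": 0.431,"tz": -0.02,"rx": 1.04,"ry": -5.89,"rz": -1.53,"claw": 0.062},{"tx": -0.022,"ty": 0.431,"tz": -0.08,"rx": 1.04,"ry": -5.89,"rz": -1.53,"claw": 0.062},{"tx": -0.022,"ty": 0.431,"tz": -0.12,"rx": 1.04,"ry": -5.89,"rz": -1.53,"claw": 0.062},{"tx": -0.022,"ty": 0.431,"tz": -0.15,"rx": 1.04,"ry": -5.89,"rz": -1.53,"claw": 0.062},{"tx": -0.022,"ty": 0.431,"tz": -0.15,"rx": 1.04,"ry": -5.89,"rz": -1.53,"claw": 0.062}]}}

```text
clock: 2.8
eef_pos: [463.8, 230.7, 265.6]
tool_rot: [-3.134, -0.503, 0.097]
force: [1.0, -0.4, -1.1]
width: 62.3
```

```bash
python3 -c "
from h import *
go(BASE[1]+D*108,down(96.1,-30))
im=get_image('scene');cv2.imwrite('pics/s3.png',cv2.resize(im[60:240,200:400,::-1],None,fx=3,fy=3,interpolation=cv2.INTER_CUBIC))"
```

```text
shift [ 0.042  0.056 -0.15 ] turn [-0.05 -0.25  0.07]
shift [ 0.042  0.056 -0.15 ] turn [ 17.52   1.92 -31.28]
pos [463.791 230.705 265.605] rot [-3.134 -0.503  0.097] F [ 1.025 -0.423 -1.08 ] w 62.28870863171501 t 2.8
```

View pics/s3.png

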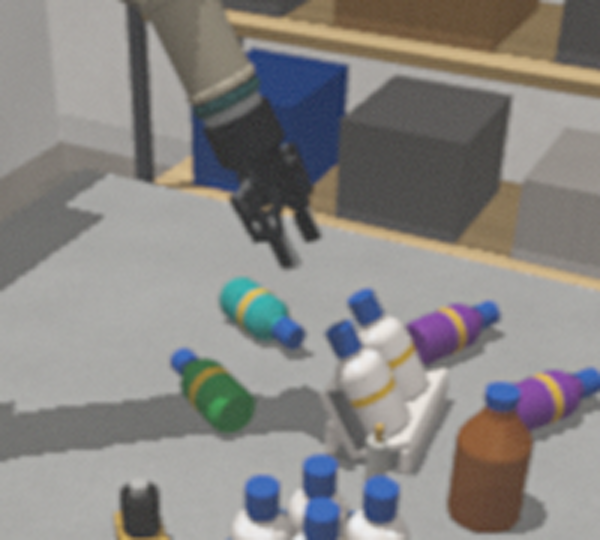

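The tilted gripper is near crop (275,230), above and short of the bottle caps at (345,340) and (365,305). I'll finish the approach and let it settle.

{"fn": "apply_moves", "kwargs": {"increments": [{"tx": -0.004,"ty": 0.051,"tz": -0.07,"rx": -0.05,"ry": -0.25,"rz": 0.07,"claw": 0.062},{"tx": -0.004,"ty": 0.051,"tz": -0.07,"rx": -0.05,"ry": -0.25,"rz": 0.07,"claw": 0.062},{"tx": -0.004,"ty": 0.051,"tz": -0.07,"rx": -0.05,"ry": -0.25,"rz": 0.07,"claw": 0.062},{"tx": -0.004,"ty": 0.051,"tz": -0.07,"rx": -0.05,"ry": -0.25,"rz": 0.07,"claw": 0.062},{"tx": -0.004,"ty": 0.051,"tz": -0.07,"rx": -0.05,"ry": -0.25,"rz": 0.07,"claw": 0.062}]}}

```text
clock: 3.35
eef_pos: [465.3, 289.2, 221.5]
tool_rot: [3.12, -0.487, 0.11]
force: [0.2, -0.5, 0.1]
width: 62.0
```

```bash
python3 -c "
from h import *
go(BASE[1]+D*108,down(96.1,-30))
for n,(a,b) in (('scene',(275,100)),('top',(170,160))):
    im=get_image(n);cv2.imwrite(f'pics/{n}4.png',im[:,:,::-1])
    s=read_state();print(n,proj(n,s['eef_pos']))
a=cv2.imread('pics/scene4.png')[100:200,260:360];b=cv2.imread('pics/top4.png')[160:260,160:260]
cv2.imwrite('pics/c4.png',cv2.resize(np.hstack([a,b]),None,fx=4,fy=4,interpolation=cv2.INTER_CUBIC))
"
```

```text
shift [ 0.041 -0.002 -0.106] turn [ 0.26 -0.4   0.08]
shift [ 0.041 -0.002 -0.106] turn [-17.34  -1.5   31.47]
pos [465.314 289.247 221.471] rot [ 3.12  -0.486  0.11 ] F [ 0.166 -0.524  0.113] w 61.9696690939109 t 3.35
scene [309.009 150.062]
top [206.04  210.088]
```

View pics/c4.png

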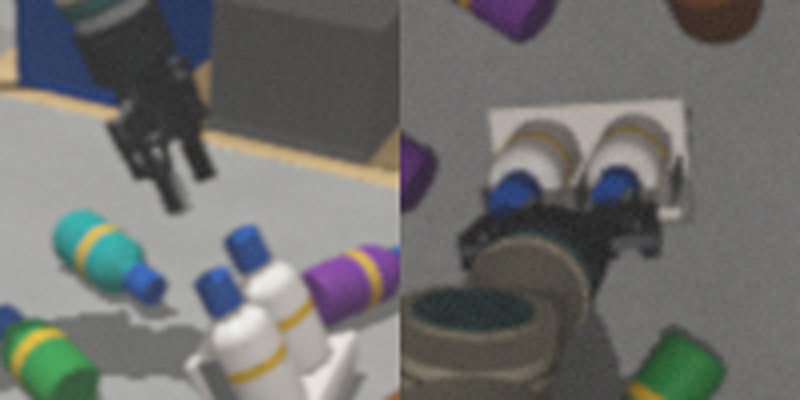

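{"fn": "apply_moves", "kwargs": {"increments": [{"tx": -0.005,"ty": -0.003,"tz": -0.02,"rx": 0.2,"ry": -0.3,"rz": 0.08,"claw": 0.062},{"tx": -0.005,"ty": -0.003,"tz": -0.02,"rx": 0.2,"ry": -0.3,"rz": 0.08,"claw": 0.062},{"tx": -0.005,"ty": -0.003,"tz": -0.02,"rx": 0.2,"ry": -0.3,"rz": 0.08,"claw": 0.062},{"tx": -0.005,"ty": -0.003,"tz": -0.02,"rx": 0.2,"ry": -0.3,"rz": 0.08,"claw": 0.062}]}}

```text
clock: 3.85
eef_pos: [464.1, 294.1, 220.4]
tool_rot: [3.119, -0.487, 0.114]
force: [0.8, 0.1, 0.1]
width: 61.9
```

```bash
python3 -c "
from h import *
go(BASE[1]+D*108,down(96.1,-30));print(read_state()['qpos'],D)"
```

```text
shift [ 0.042 -0.007 -0.105] turn [ 0.27 -0.39  0.04]
shift [ 0.042 -0.007 -0.105] turn [-17.33  -1.52  31.43]
pos [464.142 294.08  220.357] rot [ 3.119 -0.487  0.114] F [0.789 0.101 0.105] w 61.92386715534814 t 3.85
[-1.113  0.411  0.394  2.209  0.744  0.233 -2.941] [-0.497 -0.053  0.866]
```

Joints 6 and 7 are at their limits (0.23 and -2.94), so I should use the other half-turn of the grasp. I'll fit a simple kinematic model to check which posture works.

```bash
cat > kin.py <<'E'
from h import *
import itertools
from scipy.optimize import least_squares
LO=np.array([-3.06,-.37,-1.25,.18,-1.1,.23,-2.94]);HI=np.array([3.06,2.12,1.32,2.47,4.24,1.98,2.94])
SQ=np.array([1]*7)
def chain(q,sg,y0,g7):
    Rs=[Ro.from_euler('z',y0)];out=[]
    R=Ro.from_euler('z',y0)
    for k in range(7):
        R=R*Ro.from_euler('zyzyzyz'[k],sg[k]*q[k]);out.append(R)
    return out,R*Ro.from_euler('z',g7)
E
python3 - <<'E'
from kin import *
s=read_state()
data=[(np.array([1.2632,.6293,.0384,1.5183,-.027,.9963,-.02]),np.array([155.5422,-630.538,230.4724]),Ro.from_euler('xyz',[-3.1399,0,.2418])),
(s['qpos'],s['eef_pos'],Ro.from_euler('xyz',s['tool_rot']))]
print(repr(s['qpos']))
best=[]
for sg in itertools.product([1,-1],repeat=7):
    # y0,g7 fit by least squares on orientation
    f=lambda p:np.concatenate([(chain(q,sg,*p)[1]*R.inv()).as_rotvec() for q,X,R in data])
    for st in itertools.product([0,1.57,3.14,-1.57],repeat=2):
        r=least_squares(f,st);best.append((r.cost,sg,r.x))
best.sort(key=lambda b:b[0])
for c,sg,p in best[:3]:
    A=[];b=[]
    for q,X,R in data:
        o,E=chain(q,sg,*p)
        cols=[[0,0,1]]+[o[1].apply([0,0,1]),o[2].apply([1,0,0]),o[3].apply([1,0,0]),o[3].apply([0,0,1]),o[5].apply([0,0,1])]
        A.append(np.array(cols,float).T);b.append(X)
    A=np.vstack(A);b=np.concatenate(b);L,res,rk,_=np.linalg.lstsq(A,b,rcond=None)
    print(c,sg,p,L,rk,A@L-b)
E
```

```text
array([-1.113,  0.411,  0.394,  2.209,  0.744,  0.233, -2.941])
5.088858665999787e-09 (-1, 1, -1, 1, -1, 1, -1) [-0.     1.571] [1050.081 -314.645  638.686  133.892  465.582 -176.332] 6 [-0.  0.  0.  0.  0. -0.]
5.0888586660044945e-09 (-1, -1, -1, -1, -1, -1, -1) [-3.142 -1.571] [1050.081 -314.645 -638.686 -133.892  465.582 -176.332] 6 [-0.  0.  0.  0. -0. -0.]
5.088858666004731e-09 (-1, 1, -1, 1, -1, 1, -1) [-0.     1.571] [1050.081 -314.645  638.686  133.892  465.582 -176.332] 6 [-0. -0.  0.  0.  0. -0.]
```

```bash
cat >> kin.py <<'E'
SG=(-1,1,-1,1,-1,1,-1)
def fk(q,L):
    o,E=chain(q,SG,0,np.pi/2)
    return L[0]*np.array([0,0,1])+L[1]*o[1].apply([0,0,1])+L[2]*o[3].apply([0,0,1])+L[3]*o[5].apply([0,0,1]),E
E
python3 - <<'E'
from kin import *
s=read_state()
D2=[(np.array([1.2632,.6293,.0384,1.5183,-.027,.9963,-.02]),np.array([155.5422,-630.538,230.4724])),(s['qpos'],s['eef_pos'])]
A=np.vstack([np.array([[0,0,1.],*(chain(q,SG,0,0)[0][k].apply([0,0,1]) for k in(1,3,5))]).T for q,X in D2]);b=np.concatenate([X for q,X in D2])
L=np.linalg.lstsq(A,b,rcond=None)[0];print(L,A@L-b)
rng=np.random.default_rng(0)
def ik(P,R,n=40):
    out=[]
    for k in(0,180):
        Rk=R*Ro.from_euler('z',k,degrees=True);ok=[]
        for i in range(n):
            f=lambda q:np.r_[(fk(q,L)[0]-P)/100,(fk(q,L)[1]*Rk.inv()).as_rotvec(),.01*(q-(LO+HI)/2)/(HI-LO)]
            r=least_squares(f,rng.uniform(LO+.03,HI-.03),bounds=(LO+.03,HI-.03),max_nfev=60)
            e=np.linalg.norm(r.fun[:6]);
            ok.append((e,r.x))
        ok.sort(key=lambda t:t[0]);
        print(k,sum(e<.02 for e,_ in ok),[ (round(e,3),x) for e,x in ok[:3]])
for t in(0,-15,-30):
    print("tilt",t);ik(BASE[1]+D*108,down(96.1,t),20)
print('approach');ik(BASE[1]+D*200,down(96.1,-30),20)
print('b2');ik(BASE[2]+D*108,down(96.1,-30),20)
E
```

```text
[436.367 509.032 412.1   386.716] [24.457 11.905  6.142  0.985  7.838 -6.142]
tilt 0
0 10 [(np.float64(0.0), array([-0.46 ,  0.7  , -0.081,  1.778,  0.084,  0.667, -2.053])), (np.float64(0.0), array([-0.292,  0.723, -0.327,  1.778,  0.338,  0.696, -2.268])), (np.float64(0.0), array([-0.25 ,  0.733, -0.389,  1.778,  0.4  ,  0.709, -2.321]))]
180 13 [(np.float64(0.0), array([-0.094,  0.793, -0.632,  1.778,  0.638,  0.785,  0.626])), (np.float64(0.0), array([-0.079,  0.801, -0.656,  1.778,  0.661,  0.795,  0.608])), (np.float64(0.0), array([-0.164,  0.762, -0.521,  1.778,  0.531,  0.746,  0.712]))]
tilt -15
0 5 [(np.float64(0.0), array([-0.333,  0.646, -0.355,  2.027,  0.934,  0.418, -2.91 ])), (np.float64(0.0), array([-0.333,  0.646, -0.355,  2.027,  0.934,  0.418, -2.91 ])), (np.float64(0.0), array([-0.355,  0.642, -0.324,  2.027,  0.902,  0.404, -2.883]))]
180 12 [(np.float64(0.0), array([-0.053,  0.76 , -0.759,  2.027,  1.249,  0.654, -0.006])), (np.float64(0.0), array([-0.052,  0.76 , -0.759,  2.027,  1.249,  0.654, -0.006])), (np.float64(0.0), array([-0.062,  0.754, -0.745,  2.027
[... 899 characters left out ...]
 , -0.57 ])), (np.float64(0.0), array([-0.22 ,  0.497, -0.697,  2.302,  1.605,  0.63 , -0.57 ])), (np.float64(0.0), array([-0.316,  0.464, -0.569,  2.302,  1.594,  0.562, -0.574]))]
b2
0 8 [(np.float64(0.0), array([-0.413,  0.753, -0.578,  2.115,  1.73 ,  0.705,  2.444])), (np.float64(0.0), array([-0.413,  0.753, -0.578,  2.115,  1.73 ,  0.705,  2.444])), (np.float64(0.0), array([-0.348,  0.786, -0.672,  2.115,  1.741,  0.773,  2.461]))]
180 9 [(np.float64(0.0), array([-0.373,  0.772, -0.635,  2.115,  1.737,  0.746, -0.687])), (np.float64(0.0), array([-0.373,  0.772, -0.635,  2.115,  1.737,  0.746, -0.687])), (np.float64(0.0), array([-0.423,  0.748, -0.563,  2.115,  1.729,  0.695, -0.7  ]))]
```

The flipped grasp is reachable (joint 7 near -0.6), so I'll turn about the tool axis in two steps.

{"fn": "apply_moves", "kwargs": {"increments": [{"tx": 0,"ty": -0.005,"tz": 0.01,"rx": -9.7,"ry": -1.0,"rz": 17.3,"claw": 0.062},{"tx": 0,"ty": -0.005,"tz": 0.01,"rx": -9.7,"ry": -1.0,"rz": 17.3,"claw": 0.062},{"tx": 0,"ty": -0.005,"tz": 0.01,"rx": -9.7,"ry": -1.0,"rz": 17.3,"claw": 0.062},{"tx": 0,"ty": -0.005,"tz": 0.01,"rx": -9.7,"ry": -1.0,"rz": 17.3,"claw": 0.062},{"tx": 0,"ty": -0.005,"tz": 0.01,"rx": -9.7,"ry": -1.0,"rz": 17.3,"claw": 0.062},{"tx": 0,"ty": -0.005,"tz": 0.01,"rx": -9.7,"ry": -1.0,"rz": 17.3,"claw": 0.062},{"tx": 0,"ty": -0.005,"tz": 0.01,"rx": -9.7,"ry": -1.0,"rz": 17.3,"claw": 0.062},{"tx": 0,"ty": -0.005,"tz": 0.01,"rx": -9.7,"ry": -1.0,"rz": 17.3,"claw": 0.062},{"tx": 0,"ty": -0.005,"tz": 0.01,"rx": -9.7,"ry": -1.0,"rz": 17.3,"claw": 0.062},{"tx": 0,"ty": -0.005,"tz": 0.01,"rx": -9.7,"ry": -1.0,"rz": 17.3,"claw": 0.062},{"tx": 0,"ty": -0.005,"tz": 0.01,"rx": -9.7,"ry": -1.0,"rz": 17.3,"claw": 0.062},{"tx": 0,"ty": -0.005,"tz": 0.01,"rx": -9.7,"ry": -1.0,"rz": 17.3,"claw": 0.062}]}}

```text
clock: 5.05
eef_pos: [464.1, 289.1, 230.2]
tool_rot: [2.617, 0.11, 1.816]
force: [0.4, 0.5, -0.5]
width: 62.2
```

```bash
python3 -c "
from h import *
go(BASE[1]+D*200,down(96.1,-30));print(read_state()['qpos'],D)"
```

```text
shift [-0.004 -0.007 -0.035] turn [ 10.23   0.93 -17.16]
shift [-0.004 -0.007 -0.035] turn [-7.86 -0.54 13.93]
pos [464.062 289.095 230.184] rot [2.617 0.11  1.815] F [ 0.395  0.505 -0.523] w 62.17344449838671 t 5.05
[-0.881  0.367  0.051  2.232  1.191  0.376 -1.657] [-0.497 -0.053  0.866]
```

{"fn": "apply_moves", "kwargs": {"increments": [{"tx": -0.004,"ty": -0.007,"tz": -0.01,"rx": -7.86,"ry": -0.54,"rz": 13.93,"claw": 0.062},{"tx": -0.004,"ty": -0.007,"tz": -0.01,"rx": -7.86,"ry": -0.54,"rz": 13.93,"claw": 0.062},{"tx": -0.004,"ty": -0.007,"tz": -0.01,"rx": -7.86,"ry": -0.54,"rz": 13.93,"claw": 0.062},{"tx": -0.004,"ty": -0.007,"tz": -0.01,"rx": -7.86,"ry": -0.54,"rz": 13.93,"claw": 0.062},{"tx": -0.004,"ty": -0.007,"tz": -0.01,"rx": -7.86,"ry": -0.54,"rz": 13.93,"claw": 0.062},{"tx": -0.004,"ty": -0.007,"tz": -0.01,"rx": -7.86,"ry": -0.54,"rz": 13.93,"claw": 0.062},{"tx": -0.004,"ty": -0.007,"tz": -0.01,"rx": -7.86,"ry": -0.54,"rz": 13.93,"claw": 0.062},{"tx": -0.004,"ty": -0.007,"tz": -0.02,"rx": -7.86,"ry": -0.54,"rz": 13.93,"claw": 0.062},{"tx": -0.004,"ty": -0.007,"tz": -0.035,"rx": -7.86,"ry": -0.54,"rz": 13.93,"claw": 0.062},{"tx": -0.004,"ty": -0.007,"tz": -0.035,"rx": -7.86,"ry": -0.54,"rz": 13.93,"claw": 0.062},{"tx": -0.004,"ty": -0.007,"tz": -0.035,"rx": -7.86,"ry": -0.54,"rz": 13.93,"claw": 0.062},{"tx": -0.004,"ty": -0.007,"tz": -0.035,"rx": -7.86,"ry": -0.54,"rz": 13.93,"claw": 0.062}]}}

```text
clock: 6.25
eef_pos: [460.2, 282.3, 195.4]
tool_rot: [3.138, 0.524, -3.043]
force: [0.9, -1.0, -0.6]
width: 62.0
```

```bash
python3 -c "
from h import *
go(BASE[1]+D*108,down(96.1,-30));print(read_state()['qpos'],D)"
```

```text
shift [ 0.046  0.005 -0.08 ] turn [ 17.87   1.9  -31.11]
shift [ 0.046  0.005 -0.08 ] turn [-0.03  0.    0.06]
pos [460.215 282.285 195.364] rot [ 3.138  0.524 -3.042] F [ 0.899 -0.965 -0.553] w 62.03636456639221 t 6.25
[-0.79   0.423 -0.035  2.291  1.53   0.348 -0.602] [-0.497 -0.053  0.866]
```

Reached exactly. Now I'll descend along the axis and close.

{"fn": "apply_moves", "kwargs": {"increments": [{"tx": 0.012,"ty": 0.001,"tz": -0.02,"rx": 0,"ry": 0,"rz": 0,"claw": 0.062},{"tx": 0.023,"ty": 0.0025,"tz": -0.04,"rx": 0,"ry": 0,"rz": 0,"claw": 0.062},{"tx": 0.0345,"ty": 0.004,"tz": -0.06,"rx": 0,"ry": 0,"rz": 0,"claw": 0.062},{"tx": 0.046,"ty": 0.005,"tz": -0.08,"rx": 0,"ry": 0,"rz": 0,"claw": 0.062},{"tx": 0.046,"ty": 0.005,"tz": -0.08,"rx": 0,"ry": 0,"rz": 0,"claw": 0.062},{"tx": 0.046,"ty": 0.005,"tz": -0.08,"rx": 0,"ry": 0,"rz": 0,"claw": 0.0},{"tx": 0.046,"ty": 0.005,"tz": -0.08,"rx": 0,"ry": 0,"rz": 0,"claw": 0.0},{"tx": 0.046,"ty": 0.005,"tz": -0.08,"rx": 0,"ry": 0,"rz": 0,"claw": 0.0},{"tx": 0.046,"ty": 0.005,"tz": -0.08,"rx": 0,"ry": 0,"rz": 0,"claw": 0.0},{"tx": 0.046,"ty": 0.005,"tz": -0.08,"rx": 0,"ry": 0,"rz": 0,"claw": 0.0}]}}

```text
clock: 7.25
eef_pos: [505.4, 283.7, 117.4]
tool_rot: [-3.141, 0.526, -3.044]
force: [-8.3, -7.3, 12.5]
width: 34.9
```

```bash
python3 -c "
from h import *
go(BASE[1]+D*108,down(96.1,-30));print(read_state()['qpos'],D)
for n,(x0,y0) in (('scene',(260,110)),('top',(160,160))):
    im=get_image(n);cv2.imwrite(f'pics/{n}5.png',im[:,:,::-1])
a=cv2.imread('pics/scene5.png')[110:210,260:360];b=cv2.imread('pics/top5.png')[160:260,160:260]
cv2.imwrite('pics/c5.png',cv2.resize(np.hstack([a,b]),None,fx=4,fy=4,interpolation=cv2.INTER_CUBIC))
"
```

```text
shift [ 0.     0.003 -0.002] turn [ 17.9    1.83 -31.08]
shift [ 0.     0.003 -0.002] turn [0.   0.03 0.1 ]
pos [505.358 283.734 117.356] rot [-3.141  0.526 -3.044] F [-8.275 -7.293 12.523] w 34.944062395321815 t 7.25
[-0.657  0.626 -0.125  2.259  1.993  0.418 -1.016] [-0.497 -0.053  0.866]
```

{"fn": "apply_moves", "kwargs": {"increments": [{"tx": -0.0075,"ty": -0.001,"tz": 0.013,"rx": 0,"ry": 0,"rz": 0,"claw": 0.0},{"tx": -0.02,"ty": -0.002,"tz": 0.035,"rx": 0,"ry": 0,"rz": 0,"claw": 0.0},{"tx": -0.035,"ty": -0.0035,"tz": 0.061,"rx": 0,"ry": 0,"rz": 0,"claw": 0.0},{"tx": -0.05,"ty": -0.005,"tz": 0.087,"rx": 0,"ry": 0,"rz": 0,"claw": 0.0},{"tx": -0.058,"ty": -0.006,"tz": 0.105,"rx": 0,"ry": 0,"rz": 0,"claw": 0.0},{"tx": -0.058,"ty": -0.006,"tz": 0.135,"rx": -0.1,"ry": 1.0,"rz": 0,"claw": 0.0},{"tx": -0.058,"ty": -0.006,"tz": 0.165,"rx": -0.2,"ry": 2.0,"rz": 0,"claw": 0.0},{"tx": -0.058,"ty": -0.006,"tz": 0.195,"rx": -0.3,"ry": 3.0,"rz": 0,"claw": 0.0},{"tx": -0.058,"ty": -0.006,"tz": 0.205,"rx": -0.43,"ry": 4.0,"rz": 0,"claw": 0.0},{"tx": -0.058,"ty": -0.02,"tz": 0.205,"rx": -0.53,"ry": 5.0,"rz": 0,"claw": 0.0},{"tx": -0.058,"ty": -0.04,"tz": 0.205,"rx": -0.64,"ry": 5.96,"rz": 0,"claw": 0.0},{"tx": -0.058,"ty": -0.06,"tz": 0.205,"rx": -0.64,"ry": 5.96,"rz": 0,"claw": 0.0}]}}

```text
clock: 8.55
eef_pos: [448.6, 227.9, 323.2]
tool_rot: [3.137, 0.002, -3.039]
force: [0.6, -0.5, -3.9]
width: 34.9
```

```bash
python3 -c "
from h import *
go([640,-19,320],down(87.7));print(read_state()['qpos'])"
```

```text
shift [ 0.191 -0.247 -0.003] turn [-0.02 -0.08 34.36]
shift [ 0.191 -0.247 -0.003] turn [-0.05  0.02 -1.64]
pos [448.639 227.939 323.219] rot [ 3.137  0.002 -3.039] F [ 0.64  -0.464 -3.944] w 34.938887358514386 t 8.55
[-0.26   0.33  -0.358  1.785  0.128  1.046  1.011]
```

{"fn": "apply_moves", "kwargs": {"increments": [{"tx": 0.03,"ty": -0.03,"tz": 0,"rx": -0.05,"ry": 0.02,"rz": -0.5,"claw": 0.0},{"tx": 0.06,"ty": -0.06,"tz": 0,"rx": -0.05,"ry": 0.02,"rz": -1.0,"claw": 0.0},{"tx": 0.09,"ty": -0.09,"tz": 0,"rx": -0.05,"ry": 0.02,"rz": -1.64,"claw": 0.0},{"tx": 0.12,"ty": -0.12,"tz": 0,"rx": -0.05,"ry": 0.02,"rz": -1.64,"claw": 0.0},{"tx": 0.15,"ty": -0.15,"tz": 0,"rx": -0.05,"ry": 0.02,"rz": -1.64,"claw": 0.0},{"tx": 0.18,"ty": -0.18,"tz": 0,"rx": -0.05,"ry": 0.02,"rz": -1.64,"claw": 0.0},{"tx": 0.205,"ty": -0.21,"tz": 0,"rx": -0.05,"ry": 0.02,"rz": -1.64,"claw": 0.0},{"tx": 0.22,"ty": -0.235,"tz": 0,"rx": -0.05,"ry": 0.02,"rz": -1.64,"claw": 0.0},{"tx": 0.227,"ty": -0.248,"tz": -0.02,"rx": -0.05,"ry": 0.02,"rz": -1.64,"claw": 0.0},{"tx": 0.227,"ty": -0.248,"tz": -0.035,"rx": -0.05,"ry": 0.02,"rz": -1.64,"claw": 0.0},{"tx": 0.227,"ty": -0.248,"tz": -0.035,"rx": -0.05,"ry": 0.02,"rz": -1.64,"claw": 0.0}]}}

```text
clock: 9.65
eef_pos: [672.7, -20.5, 283.2]
tool_rot: [-3.137, -0.006, 3.1]
force: [0.5, -0.0, -3.1]
width: 34.9
```

Run:
```python
from h import *
go([675.5,-20,114],down(87.7))
T=read_state()['eef_pos'];o=[]
for n,(a,b) in(("scene",(270,130)),("top",(245,110))):
    im=get_image(n);w,h=110,130;f=3.6
    v=cv2.resize(im[b:b+h,a:a+w,::-1].copy(),None,fx=f,fy=f,interpolation=cv2.INTER_CUBIC)
    q=lambda dx,dy,z:tuple(int(k) for k in (proj(n,T+[dx,dy,z])-[a,b]+.5)*f)
    cv2.line(v,q(0,0,-108),q(0,0,40),(0,0,255),1)
    for s in(-32,32):
        u=np.array([.825,.565]) if n=="scene" else np.array([0,1.]) # across the view
        cv2.line(v,q(*(s*u),-103),q(*(s*u),-21),(0,255,0),1)
    o.append(v)
cv2.imwrite("pics/hold1.png",np.hstack(o))
```

```text
shift [ 0.003  0.001 -0.169] turn [ -0.12  -0.08 -35.99]
shift [ 0.003  0.001 -0.169] turn [ 0.05 -0.08  0.01]
pos [672.733 -20.541 283.216] rot [-3.137 -0.006  3.1  ] F [ 0.491 -0.021 -3.112] w 34.867858809957504 t 9.65
```

View pics/hold1.png

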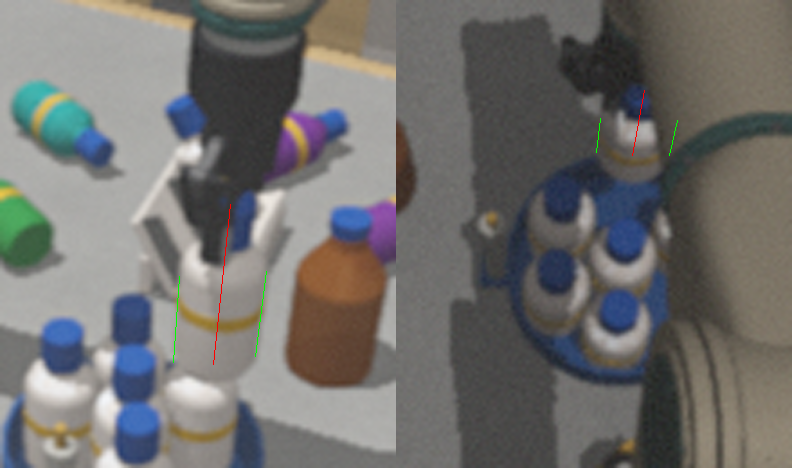

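The held bottle hangs upright: in the scene crop its edges at x≈178 and 262 match the predicted lines to about 2 mm. The free far place is directly below it, so I'll lower it gently.

{"fn": "apply_moves", "kwargs": {"increments": [{"tx": 0.003,"ty": 0.0005,"tz": -0.02,"rx": 0.05,"ry": -0.08,"rz": 0,"claw": 0.0},{"tx": 0.003,"ty": 0.0005,"tz": -0.045,"rx": 0.05,"ry": -0.08,"rz": 0,"claw": 0.0},{"tx": 0.003,"ty": 0.0005,"tz": -0.07,"rx": 0.05,"ry": -0.08,"rz": 0,"claw": 0.0},{"tx": 0.003,"ty": 0.0005,"tz": -0.09,"rx": 0.05,"ry": -0.08,"rz": 0,"claw": 0.0},{"tx": 0.003,"ty": 0.0005,"tz": -0.11,"rx": 0.05,"ry": -0.08,"rz": 0,"claw": 0.0},{"tx": 0.003,"ty": 0.0005,"tz": -0.13,"rx": 0.05,"ry": -0.08,"rz": 0,"claw": 0.0},{"tx": 0.003,"ty": 0.0005,"tz": -0.14,"rx": 0.05,"ry": -0.08,"rz": 0,"claw": 0.0},{"tx": 0.003,"ty": 0.0005,"tz": -0.148,"rx": 0.05,"ry": -0.08,"rz": 0,"claw": 0.0},{"tx": 0.003,"ty": 0.0005,"tz": -0.154,"rx": 0.05,"ry": -0.08,"rz": 0,"claw": 0.0},{"tx": 0.003,"ty": 0.0005,"tz": -0.157,"rx": 0.05,"ry": -0.08,"rz": 0,"claw": 0.0},{"tx": 0.003,"ty": 0.0005,"tz": -0.16,"rx": 0.05,"ry": -0.08,"rz": 0,"claw": 0.0},{"tx": 0.003,"ty": 0.0005,"tz": -0.16,"rx": 0.05,"ry": -0.08,"rz": 0,"claw": 0.0}]}}

```text
clock: 10.95
eef_pos: [678.3, -20.3, 125.2]
tool_rot: [-3.141, 0.006, 3.1]
force: [-0.6, 0.3, -3.9]
width: 35.2
```

{"fn": "apply_moves", "kwargs": {"increments": [{"tx": -0.002,"ty": 0,"tz": -0.003,"rx": 0,"ry": -0.05,"rz": 0,"claw": 0.0},{"tx": -0.002,"ty": 0,"tz": -0.005,"rx": 0,"ry": -0.05,"rz": 0,"claw": 0.0},{"tx": -0.002,"ty": 0,"tz": -0.007,"rx": 0,"ry": -0.05,"rz": 0,"claw": 0.0},{"tx": -0.002,"ty": 0,"tz": -0.008,"rx": 0,"ry": -0.05,"rz": 0,"claw": 0.0},{"tx": -0.002,"ty": 0,"tz": -0.008,"rx": 0,"ry": -0.05,"rz": 0,"claw": 0.0}]}}

```text
clock: 11.45
eef_pos: [676.1, -20.3, 117.1]
tool_rot: [-3.142, 0.01, 3.1]
force: [1.6, -0.5, -2.9]
width: 34.7
```

{"fn": "apply_moves", "kwargs": {"increments": [{"tx": 0,"ty": 0,"tz": -0.0015,"rx": 0,"ry": -0.1,"rz": 0,"claw": 0.0},{"tx": 0,"ty": 0,"tz": -0.003,"rx": 0,"ry": -0.1,"rz": 0,"claw": 0.0},{"tx": 0,"ty": 0,"tz": -0.004,"rx": 0,"ry": -0.1,"rz": 0,"claw": 0.0},{"tx": 0,"ty": 0,"tz": -0.004,"rx": 0,"ry": -0.1,"rz": 0,"claw": 0.0}]}}

```text
clock: 11.85
eef_pos: [676.0, -20.3, 113.0]
tool_rot: [3.141, 0.018, 3.1]
force: [-0.1, 0.4, -3.9]
width: 35.0
```

{"fn": "apply_moves", "kwargs": {"increments": [{"tx": 0,"ty": 0,"tz": -0.001,"rx": 0,"ry": 0.2,"rz": 0,"claw": 0.0},{"tx": 0,"ty": 0,"tz": -0.0025,"rx": 0,"ry": 0.2,"rz": 0,"claw": 0.0},{"tx": 0,"ty": 0,"tz": -0.004,"rx": 0,"ry": 0.2,"rz": 0,"claw": 0.0},{"tx": 0,"ty": 0,"tz": -0.004,"rx": 0,"ry": 0.2,"rz": 0,"claw": 0.0}]}}

```text
clock: 12.25
eef_pos: [675.9, -20.3, 108.8]
tool_rot: [-3.141, 0.001, 3.1]
force: [0.3, -0.1, -3.6]
width: 34.9
```

{"fn": "apply_moves", "kwargs": {"increments": [{"tx": 0,"ty": 0,"tz": -0.0015,"rx": 0,"ry": 0,"rz": 0,"claw": 0.0},{"tx": 0,"ty": 0,"tz": -0.003,"rx": 0,"ry": 0,"rz": 0,"claw": 0.0},{"tx": 0,"ty": 0,"tz": -0.0045,"rx": 0,"ry": 0,"rz": 0,"claw": 0.0},{"tx": 0,"ty": 0,"tz": -0.0045,"rx": 0,"ry": 0,"rz": 0,"claw": 0.0}]}}

```text
clock: 12.65
eef_pos: [676.6, -20.3, 107.9]
tool_rot: [-3.141, 0.003, 3.1]
force: [-4.6, -0.6, 13.3]
width: 34.8
```

Contact at TCP z≈107.5 with 13 N. I'll ease off, open to 60 mm and lift.

{"fn": "apply_moves", "kwargs": {"increments": [{"tx": 0,"ty": 0,"tz": 0.003,"rx": 0,"ry": 0,"rz": 0,"claw": 0.0},{"tx": 0,"ty": 0,"tz": 0.003,"rx": 0,"ry": 0,"rz": 0,"claw": 0.058},{"tx": 0,"ty": 0,"tz": 0.003,"rx": 0,"ry": 0,"rz": 0,"claw": 0.058},{"tx": 0,"ty": 0,"tz": 0.003,"rx": 0,"ry": 0,"rz": 0,"claw": 0.058},{"tx": 0,"ty": 0,"tz": 0.01,"rx": 0,"ry": 0,"rz": 0,"claw": 0.058},{"tx": 0,"ty": 0,"tz": 0.03,"rx": 0,"ry": 0,"rz": 0,"claw": 0.058},{"tx": 0,"ty": 0,"tz": 0.06,"rx": 0,"ry": 0,"rz": 0,"claw": 0.058},{"tx": 0,"ty": 0,"tz": 0.1,"rx": 0,"ry": 0,"rz": 0,"claw": 0.062},{"tx": 0,"ty": 0,"tz": 0.14,"rx": 0,"ry": 0,"rz": 0,"claw": 0.062},{"tx": -0.02,"ty": 0.02,"tz": 0.17,"rx": 0,"ry": 0,"rz": 0,"claw": 0.062},{"tx": -0.05,"ty": 0.05,"tz": 0.19,"rx": 0,"ry": 0,"rz": 0,"claw": 0.062},{"tx": -0.08,"ty": 0.08,"tz": 0.19,"rx": 0,"ry": 0,"rz": 0,"claw": 0.062}]}}

```text
clock: 13.85
eef_pos: [597.3, 60.7, 298.6]
tool_rot: [3.14, 0.009, 3.099]
force: [0.4, 0.0, 0.7]
width: 61.8
```

Run:
```python
from h import *
I={n:get_image(n) for n in("top","scene")}
for n in I:
    print(n,[(c,s[4]) for c,s in blobs(I[n],(100,100,70),(125,255,255),40) if 250<c[0]<350 and 140<c[1]<260])
    print(n,"pred cap A",proj(n,[675.5,-20,142]),"tilted cap",proj(n,[483,363,140]))
go([448,300,320],down(96.1))
```

```text
top [(array([280.424, 189.61 ]), np.int32(118))]
top pred cap A [309.446 155.515] tilted cap [188.385 209.269]
scene [(array([320.4 , 162.95]), np.int32(40)), (array([295.217, 170.058]), np.int32(69)), (array([306.806, 234.672]), np.int32(433)), (array([286.896, 224.931]), np.int32(144)), (array([327.618, 246.289]), np.int32(453))]
scene pred cap A [328.991 239.823] tilted cap [320.817 162.088]
shift [-0.144  0.234  0.023] turn [  0.01   0.06 -34.4 ]
shift [-0.144  0.234  0.023] turn [-0.04  0.01  1.6 ]
pos [592.441  66.155 296.705] rot [3.138 0.001 3.109] F [ 0.926  1.789 -0.254] w 62.25051534346547 t 13.95
```

{"fn": "apply_moves", "kwargs": {"increments": [{"tx": -0.03,"ty": 0.04,"tz": 0.01,"rx": 0,"ry": 0,"rz": 0.5,"claw": 0.062},{"tx": -0.05,"ty": 0.08,"tz": 0.015,"rx": 0,"ry": 0,"rz": 1.0,"claw": 0.062},{"tx": -0.075,"ty": 0.12,"tz": 0.015,"rx": 0,"ry": 0,"rz": 1.6,"claw": 0.062},{"tx": -0.1,"ty": 0.16,"tz": 0.015,"rx": 0,"ry": 0,"rz": 1.6,"claw": 0.062},{"tx": -0.12,"ty": 0.2,"tz": 0.015,"rx": 0.1,"ry": -1,"rz": 1.6,"claw": 0.062},{"tx": -0.14,"ty": 0.24,"tz": 0.01,"rx": 0.2,"ry": -2,"rz": 1.6,"claw": 0.062},{"tx": -0.143,"ty": 0.27,"tz": 0.005,"rx": 0.3,"ry": -3,"rz": 1.6,"claw": 0.062},{"tx": -0.143,"ty": 0.293,"tz": 0,"rx": 0.4,"ry": -4,"rz": 1.6,"claw": 0.062},{"tx": -0.143,"ty": 0.293,"tz": -0.03,"rx": 0.5,"ry": -5,"rz": 1.6,"claw": 0.062},{"tx": -0.143,"ty": 0.293,"tz": -0.05,"rx": 0.6,"ry": -5.5,"rz": 1.6,"claw": 0.062},{"tx": -0.143,"ty": 0.293,"tz": -0.07,"rx": 0.6,"ry": -5.9,"rz": 1.6,"claw": 0.062},{"tx": -0.143,"ty": 0.293,"tz": -0.07,"rx": 0.6,"ry": -5.9,"rz": 1.6,"claw": 0.062}]}}

```text
clock: 15.15
eef_pos: [450.6, 352.2, 222.1]
tool_rot: [3.108, 0.514, -3.043]
force: [-0.2, -0.4, 0.1]
width: 61.8
```

```bash
python3 -c "
from h import *
go(BASE[2]+D*205,down(96.1,-30));print(read_state()['qpos'])"
```

```text
shift [-0.001  0.007 -0.023] turn [ 17.65   2.41 -31.19]
shift [-0.001  0.007 -0.023] turn [-0.32 -0.14 -0.09]
pos [450.613 352.219 222.12 ] rot [ 3.108  0.514 -3.043] F [-0.248 -0.425  0.059] w 61.78619723494099 t 15.15
[-1.001  0.412  0.108  2.169  1.063  0.342 -0.21 ]
```

{"fn": "apply_moves", "kwargs": {"increments": [{"tx": -0.001,"ty": 0.007,"tz": -0.023,"rx": -0.32,"ry": -0.14,"rz": -0.09,"claw": 0.062},{"tx": -0.001,"ty": 0.007,"tz": -0.023,"rx": -0.32,"ry": -0.14,"rz": -0.09,"claw": 0.062},{"tx": -0.001,"ty": 0.007,"tz": -0.023,"rx": -0.32,"ry": -0.14,"rz": -0.09,"claw": 0.062},{"tx": 0.01,"ty": 0.008,"tz": -0.042,"rx": -0.32,"ry": -0.14,"rz": -0.09,"claw": 0.062},{"tx": 0.022,"ty": 0.0095,"tz": -0.062,"rx": -0.32,"ry": -0.14,"rz": -0.09,"claw": 0.062},{"tx": 0.0335,"ty": 0.011,"tz": -0.082,"rx": -0.32,"ry": -0.14,"rz": -0.09,"claw": 0.062},{"tx": 0.0437,"ty": 0.012,"tz": -0.101,"rx": -0.32,"ry": -0.14,"rz": -0.09,"claw": 0.062},{"tx": 0.0437,"ty": 0.012,"tz": -0.101,"rx": -0.32,"ry": -0.14,"rz": -0.09,"claw": 0.062},{"tx": 0.0437,"ty": 0.012,"tz": -0.101,"rx": -0.32,"ry": -0.14,"rz": -0.09,"claw": 0.062}]}}

```text
clock: 16.05
eef_pos: [498.0, 363.9, 125.0]
tool_rot: [3.134, 0.528, -3.045]
force: [-0.1, -0.3, -0.2]
width: 62.0
```

```bash
python3 -c "
from h import *
go(BASE[2]+D*115,down(96.1,-30));print(read_state()['qpos'])"
```

```text
shift [-0.004  0.    -0.004] turn [ 17.9    1.97 -31.05]
shift [-0.004  0.    -0.004] turn [-0.08  0.04  0.07]
pos [498.004 363.919 125.019] rot [ 3.134  0.528 -3.045] F [-0.064 -0.296 -0.159] w 61.95195096055801 t 16.05
[-0.993  0.65   0.171  2.139  1.698  0.255 -0.858]
```

{"fn": "apply_moves", "kwargs": {"increments": [{"tx": -0.003,"ty": 0,"tz": -0.003,"rx": 0,"ry": 0,"rz": 0,"claw": 0.062},{"tx": -0.003,"ty": 0,"tz": -0.003,"rx": 0,"ry": 0,"rz": 0,"claw": 0.062},{"tx": -0.003,"ty": 0,"tz": -0.003,"rx": 0,"ry": 0,"rz": 0,"claw": 0.0},{"tx": -0.003,"ty": 0,"tz": -0.003,"rx": 0,"ry": 0,"rz": 0,"claw": 0.0},{"tx": -0.003,"ty": 0,"tz": -0.003,"rx": 0,"ry": 0,"rz": 0,"claw": 0.0},{"tx": -0.003,"ty": 0,"tz": -0.003,"rx": 0,"ry": 0,"rz": 0,"claw": 0.0},{"tx": -0.003,"ty": 0,"tz": -0.003,"rx": 0,"ry": 0,"rz": 0,"claw": 0.0}]}}

```text
clock: 16.75
eef_pos: [494.2, 364.4, 122.0]
tool_rot: [3.135, 0.528, -3.043]
force: [-3.8, -2.0, 7.2]
width: 34.9
```

{"fn": "apply_moves", "kwargs": {"increments": [{"tx": -0.0075,"ty": -0.001,"tz": 0.013,"rx": 0,"ry": 0,"rz": 0,"claw": 0.0},{"tx": -0.02,"ty": -0.002,"tz": 0.035,"rx": 0,"ry": 0,"rz": 0,"claw": 0.0},{"tx": -0.035,"ty": -0.0035,"tz": 0.061,"rx": 0,"ry": 0,"rz": 0,"claw": 0.0},{"tx": -0.05,"ty": -0.005,"tz": 0.087,"rx": 0,"ry": 0,"rz": 0,"claw": 0.0},{"tx": -0.058,"ty": -0.006,"tz": 0.105,"rx": 0,"ry": 0,"rz": 0,"claw": 0.0},{"tx": -0.058,"ty": -0.006,"tz": 0.135,"rx": -0.1,"ry": 1.0,"rz": 0,"claw": 0.0},{"tx": -0.058,"ty": -0.01,"tz": 0.165,"rx": -0.2,"ry": 2.0,"rz": 0,"claw": 0.0},{"tx": -0.058,"ty": -0.03,"tz": 0.195,"rx": -0.3,"ry": 3.0,"rz": 0,"claw": 0.0},{"tx": -0.058,"ty": -0.06,"tz": 0.205,"rx": -0.43,"ry": 4.0,"rz": 0,"claw": 0.0},{"tx": -0.058,"ty": -0.09,"tz": 0.205,"rx": -0.53,"ry": 5.0,"rz": 0,"claw": 0.0},{"tx": -0.045,"ty": -0.12,"tz": 0.205,"rx": -0.64,"ry": 5.96,"rz": 0,"claw": 0.0},{"tx": -0.03,"ty": -0.15,"tz": 0.205,"rx": -0.64,"ry": 5.96,"rz": 0,"claw": 0.0}]}}

```text
clock: 17.95
eef_pos: [466.5, 212.0, 326.1]
tool_rot: [3.137, 0.002, -3.045]
force: [1.2, -0.2, -4.3]
width: 35.0
```

```bash
python3 -c "
from h import *
go([570.5,-75,300],down(87.7));print(read_state()['qpos'])"
```

```text
shift [ 0.104 -0.287 -0.026] turn [-0.04 -0.08 34.43]
shift [ 0.104 -0.287 -0.026] turn [-0.05  0.02 -1.57]
pos [466.511 211.971 326.13 ] rot [ 3.137  0.002 -3.045] F [ 1.244 -0.248 -4.319] w 35.000041421939564 t 17.95
[-0.259  0.337 -0.301  1.759  0.109  1.058  1.07 ]
```

{"fn": "apply_moves", "kwargs": {"increments": [{"tx": 0.015,"ty": -0.035,"tz": 0,"rx": -0.05,"ry": 0,"rz": -0.5,"claw": 0.0},{"tx": 0.03,"ty": -0.075,"tz": 0,"rx": -0.05,"ry": 0,"rz": -1.0,"claw": 0.0},{"tx": 0.045,"ty": -0.115,"tz": 0,"rx": -0.05,"ry": 0,"rz": -1.57,"claw": 0.0},{"tx": 0.06,"ty": -0.155,"tz": 0,"rx": -0.05,"ry": 0,"rz": -1.57,"claw": 0.0},{"tx": 0.072,"ty": -0.195,"tz": 0,"rx": -0.05,"ry": 0,"rz": -1.57,"claw": 0.0},{"tx": 0.085,"ty": -0.23,"tz": 0,"rx": -0.05,"ry": 0,"rz": -1.57,"claw": 0.0},{"tx": 0.097,"ty": -0.265,"tz": -0.01,"rx": -0.05,"ry": 0,"rz": -1.57,"claw": 0.0},{"tx": 0.104,"ty": -0.287,"tz": -0.02,"rx": -0.05,"ry": 0,"rz": -1.57,"claw": 0.0},{"tx": 0.104,"ty": -0.287,"tz": -0.036,"rx": -0.05,"ry": 0,"rz": -1.57,"claw": 0.0},{"tx": 0.104,"ty": -0.287,"tz": -0.036,"rx": -0.05,"ry": 0,"rz": -1.57,"claw": 0.0},{"tx": 0.104,"ty": -0.287,"tz": -0.036,"rx": -0.05,"ry": 0,"rz": -1.57,"claw": 0.0}]}}

```text
clock: 19.05
eef_pos: [567.2, -71.3, 289.5]
tool_rot: [-3.141, 0.002, 3.106]
force: [0.3, 0.7, -2.6]
width: 34.8
```

Run:
```python
from h import *
go([570.5,-75,114],down(87.7))
T=read_state()['eef_pos'];o=[]
for n,(a,b) in(("scene",(240,150)),("top",(270,110))):
    im=get_image(n);w,h=110,130;f=3.6
    v=cv2.resize(im[b:b+h,a:a+w,::-1].copy(),None,fx=f,fy=f,interpolation=cv2.INTER_CUBIC)
    q=lambda dx,dy,z:tuple(int(k) for k in (proj(n,T+[dx,dy,z])-[a,b]+.5)*f)
    cv2.line(v,q(0,0,-108),q(0,0,40),(0,0,255),1)
    for s in(-32,32):
        u=np.array([.89,.456]) if n=="scene" else np.array([0,1.])
        cv2.line(v,q(*(s*u),-103),q(*(s*u),-21),(0,255,0),1)
    o.append(v)
cv2.imwrite("pics/hold2.png",np.hstack(o))
```

```text
shift [ 0.003 -0.004 -0.175] turn [-0.03  0.01 35.95]
shift [ 0.003 -0.004 -0.175] turn [ 0.    0.02 -0.05]
pos [567.226 -71.346 289.5  ] rot [-3.141  0.002  3.106] F [ 0.342  0.655 -2.596] w 34.83259655731706 t 19.05
```

View pics/hold2.png

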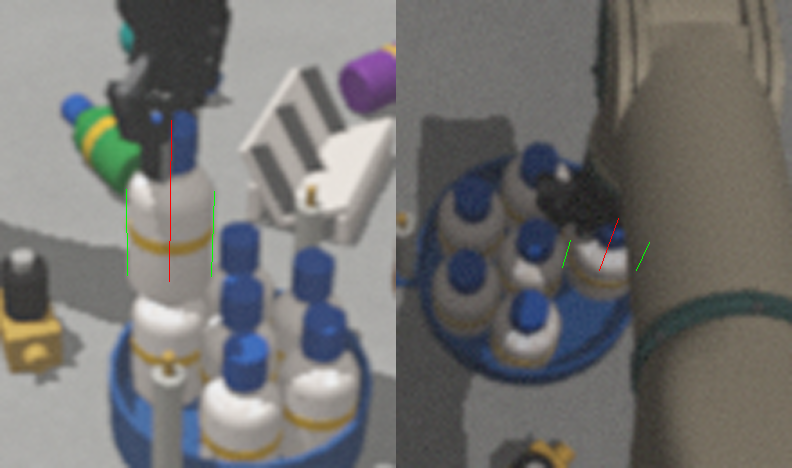

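The held bottle's edges at (128–213) in the scene crop match prediction, and the six bottles in the carrier stand upright. Lowering it now.

{"fn": "apply_moves", "kwargs": {"increments": [{"tx": 0.003,"ty": -0.0035,"tz": 0,"rx": 0,"ry": 0,"rz": 0,"claw": 0.0},{"tx": 0.003,"ty": -0.0035,"tz": -0.02,"rx": 0,"ry": 0,"rz": 0,"claw": 0.0},{"tx": 0.003,"ty": -0.0035,"tz": -0.045,"rx": 0,"ry": 0,"rz": 0,"claw": 0.0},{"tx": 0.003,"ty": -0.0035,"tz": -0.07,"rx": 0,"ry": 0,"rz": 0,"claw": 0.0},{"tx": 0.003,"ty": -0.0035,"tz": -0.095,"rx": 0,"ry": 0,"rz": 0,"claw": 0.0},{"tx": 0.003,"ty": -0.0035,"tz": -0.115,"rx": 0,"ry": 0,"rz": 0,"claw": 0.0},{"tx": 0.003,"ty": -0.0035,"tz": -0.135,"rx": 0,"ry": 0,"rz": 0,"claw": 0.0},{"tx": 0.003,"ty": -0.0035,"tz": -0.15,"rx": 0,"ry": 0,"rz": 0,"claw": 0.0},{"tx": 0.003,"ty": -0.0035,"tz": -0.16,"rx": 0,"ry": 0,"rz": 0,"claw": 0.0},{"tx": 0.003,"ty": -0.0035,"tz": -0.165,"rx": 0,"ry": 0,"rz": 0,"claw": 0.0},{"tx": 0.003,"ty": -0.0035,"tz": -0.168,"rx": 0,"ry": 0,"rz": 0,"claw": 0.0},{"tx": 0.003,"ty": -0.0035,"tz": -0.168,"rx": 0,"ry": 0,"rz": 0,"claw": 0.0}]}}

```text
clock: 20.35
eef_pos: [571.2, -75.8, 122.1]
tool_rot: [-3.14, 0.004, 3.105]
force: [0.6, -0.1, -2.4]
width: 34.7
```

{"fn": "apply_moves", "kwargs": {"increments": [{"tx": -0.0005,"ty": 0.0005,"tz": -0.002,"rx": 0,"ry": 0,"rz": 0,"claw": 0.0},{"tx": -0.0005,"ty": 0.0005,"tz": -0.004,"rx": 0,"ry": 0,"rz": 0,"claw": 0.0},{"tx": -0.0005,"ty": 0.0005,"tz": -0.0055,"rx": 0,"ry": 0,"rz": 0,"claw": 0.0},{"tx": -0.0005,"ty": 0.0005,"tz": -0.007,"rx": 0,"ry": 0,"rz": 0,"claw": 0.0},{"tx": -0.0005,"ty": 0.0005,"tz": -0.008,"rx": 0,"ry": 0,"rz": 0,"claw": 0.0},{"tx": -0.0005,"ty": 0.0005,"tz": -0.008,"rx": 0,"ry": 0,"rz": 0,"claw": 0.0}]}}

```text
clock: 20.95
eef_pos: [570.4, -75.4, 113.9]
tool_rot: [-3.14, 0.003, 3.105]
force: [-0.6, -0.5, -3.1]
width: 35.0
```

{"fn": "apply_moves", "kwargs": {"increments": [{"tx": 0,"ty": 0,"tz": -0.0015,"rx": 0,"ry": 0,"rz": 0,"claw": 0.0},{"tx": 0,"ty": 0,"tz": -0.003,"rx": 0,"ry": 0,"rz": 0,"claw": 0.0},{"tx": 0,"ty": 0,"tz": -0.0035,"rx": 0,"ry": 0,"rz": 0,"claw": 0.0},{"tx": 0,"ty": 0,"tz": -0.0035,"rx": 0,"ry": 0,"rz": 0,"claw": 0.0}]}}

```text
clock: 21.35
eef_pos: [571.6, -75.7, 113.7]
tool_rot: [-3.139, 0.007, 3.104]
force: [-4.3, -0.3, 21.3]
width: 35.0
```

Contact with 21 N. I'll ease, release and lift.

{"fn": "apply_moves", "kwargs": {"increments": [{"tx": -0.0005,"ty": 0,"tz": 0.003,"rx": 0,"ry": 0,"rz": 0,"claw": 0.0},{"tx": -0.0005,"ty": 0,"tz": 0.003,"rx": 0,"ry": 0,"rz": 0,"claw": 0.056},{"tx": -0.0005,"ty": 0,"tz": 0.003,"rx": 0,"ry": 0,"rz": 0,"claw": 0.056},{"tx": -0.0005,"ty": 0,"tz": 0.003,"rx": 0,"ry": 0,"rz": 0,"claw": 0.056},{"tx": 0,"ty": 0,"tz": 0.01,"rx": 0,"ry": 0,"rz": 0,"claw": 0.056},{"tx": 0,"ty": 0,"tz": 0.03,"rx": 0,"ry": 0,"rz": 0,"claw": 0.056},{"tx": 0,"ty": 0,"tz": 0.06,"rx": 0,"ry": 0,"rz": 0,"claw": 0.056},{"tx": 0,"ty": 0,"tz": 0.1,"rx": 0,"ry": 0,"rz": 0,"claw": 0.056},{"tx": 0,"ty": -0.03,"tz": 0.12,"rx": 0,"ry": 0,"rz": -1.5,"claw": 0.056},{"tx": 0,"ty": -0.07,"tz": 0.13,"rx": 0,"ry": 0,"rz": -3,"claw": 0.056},{"tx": -0.01,"ty": -0.11,"tz": 0.13,"rx": 0,"ry": 0,"rz": -4.6,"claw": 0.056},{"tx": -0.02,"ty": -0.15,"tz": 0.13,"rx": 0,"ry": 0,"rz": -6.2,"claw": 0.056}]}}

```text
clock: 22.55
eef_pos: [550.5, -226.7, 241.3]
tool_rot: [-3.141, 0.005, 2.559]
force: [0.2, -0.2, -0.0]
width: 55.9
```

{"fn": "apply_moves", "kwargs": {"increments": [{"tx": -0.01,"ty": -0.03,"tz": 0,"rx": 0,"ry": 0,"rz": -1.7,"claw": 0.05},{"tx": -0.02,"ty": -0.06,"tz": 0,"rx": 0,"ry": 0,"rz": -3.4,"claw": 0.05},{"tx": -0.03,"ty": -0.09,"tz": 0,"rx": 0,"ry": 0,"rz": -5.1,"claw": 0.05},{"tx": -0.03,"ty": -0.11,"tz": 0,"rx": 0,"ry": 0,"rz": -6.8,"claw": 0.05},{"tx": -0.03,"ty": -0.126,"tz": -0.02,"rx": 0,"ry": 0,"rz": -8.5,"claw": 0.05},{"tx": -0.03,"ty": -0.126,"tz": -0.04,"rx": 0,"ry": 0,"rz": -10.2,"claw": 0.05},{"tx": -0.03,"ty": -0.126,"tz": -0.06,"rx": 0,"ry": 0,"rz": -11.9,"claw": 0.05},{"tx": -0.03,"ty": -0.126,"tz": -0.08,"rx": 0,"ry": 0,"rz": -13.6,"claw": 0.05},{"tx": -0.03,"ty": -0.126,"tz": -0.1,"rx": 0,"ry": 0,"rz": -15.3,"claw": 0.05},{"tx": -0.03,"ty": -0.126,"tz": -0.12,"rx": 0,"ry": 0,"rz": -17,"claw": 0.05},{"tx": -0.03,"ty": -0.126,"tz": -0.12,"rx": 0,"ry": 0,"rz": -18.7,"claw": 0.05},{"tx": -0.03,"ty": -0.126,"tz": -0.12,"rx": 0,"ry": 0,"rz": -20.4,"claw": 0.05}]}}

```text
clock: 23.75
eef_pos: [520.2, -350.7, 119.5]
tool_rot: [-3.139, 0.003, 0.778]
force: [0.1, 0.7, 0.1]
width: 50.0
```

Run:
```python
from h import *
go([520.5,-352.5,80],down(101.5));print(read_state()['qpos'])
I={n:get_image(n) for n in("top","scene")}
A={"A":(675.5,-20),"B":(570.5,-75),"c":(607,-17),"1":(644,41),"2":(639,-78),"3":(539,-14.5),"4":(575.4,43.4)}
for k,(x,y) in A.items():
    for n in I:
        p=proj(n,[x,y,142]);X,Y=np.round(p).astype(int);r=6
        m=cv2.inRange(cv2.cvtColor(I[n][Y-r:Y+r+1,X-r:X+r+1],cv2.COLOR_RGB2HSV),(100,100,70),(125,255,255))
        ys,xs=np.nonzero(m);print(k,n,len(xs),np.round([xs.mean()-r+X-p[0],ys.mean()-r+Y-p[1]],1) if len(xs) else None)
o=[cv2.resize(I["scene"][200:310,250:360,::-1],None,fx=3.6,fy=3.6),cv2.resize(I["top"][130:240,255:365,::-1],None,fx=3.6,fy=3.6)]
cv2.imwrite("pics/seven.png",np.hstack(o))
```

```text
shift [ 0.    -0.002 -0.04 ] turn [-0.01 -0.05 -6.61]
shift [ 0.    -0.002 -0.04 ] turn [ 0.06 -0.02 29.39]
pos [ 520.215 -350.725  119.485] rot [-3.139  0.003  0.778] F [0.148 0.684 0.094] w 50.00629257564534 t 23.75
[ 0.287  0.773  0.441  1.688 -0.433  0.782  0.138]
A top 89 [ 0.  -0.6]
A scene 135 [0.8 0.6]
B top 72 [ 1.4 -1.1]
B scene 112 [-0.1  0.5]
c top 94 [0.3 0.4]
c scene 129 [-0.7  0.6]
1 top 107 [ 0.2 -0.5]
1 scene 113 [-0.7  0.4]
2 top 99 [0.2 0.1]
2 scene 132 [-0.8  0.3]
3 top 73 [-0.1 -0.5]
3 scene 103 [0.2 0.9]
4 top 87 [-0.1 -0.3]
4 scene 108 [-0.2  0.8]
```

View pics/seven.png

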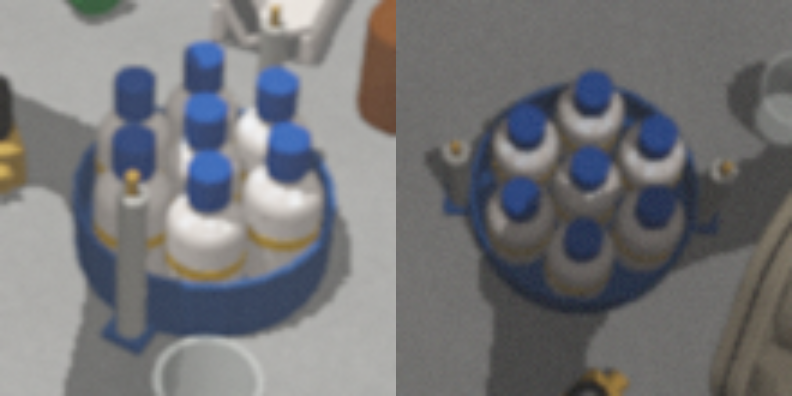

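All seven stand upright in the carrier, with cap residuals within about 1.5 px. Now I'll take the plate grip.

{"fn": "apply_moves", "kwargs": {"increments": [{"tx": 0,"ty": -0.001,"tz": 0,"rx": 0,"ry": 0,"rz": -1.7,"claw": 0.05},{"tx": 0,"ty": -0.001,"tz": 0,"rx": 0,"ry": 0,"rz": -3.4,"claw": 0.05},{"tx": 0,"ty": -0.001,"tz": -0.02,"rx": 0,"ry": 0,"rz": -5,"claw": 0.05},{"tx": 0,"ty": -0.001,"tz": -0.04,"rx": 0,"ry": 0,"rz": -6.6,"claw": 0.05},{"tx": 0,"ty": -0.001,"tz": -0.04,"rx": 0,"ry": 0,"rz": -6.6,"claw": 0.05},{"tx": 0,"ty": -0.001,"tz": -0.06,"rx": 0,"ry": 0,"rz": -6.6,"claw": 0.05},{"tx": 0,"ty": -0.001,"tz": -0.08,"rx": 0,"ry": 0,"rz": -6.6,"claw": 0.05},{"tx": 0,"ty": -0.001,"tz": -0.095,"rx": 0,"ry": 0,"rz": -6.6,"claw": 0.05},{"tx": 0,"ty": -0.001,"tz": -0.1,"rx": 0,"ry": 0,"rz": -6.6,"claw": 0.05},{"tx": 0,"ty": -0.001,"tz": -0.1,"rx": 0,"ry": 0,"rz": -6.6,"claw": 0.05},{"tx": 0,"ty": -0.001,"tz": -0.1,"rx": 0,"ry": 0,"rz": -6.6,"claw": 0.05}]}}

```text
clock: 24.95
eef_pos: [520.8, -352.9, 21.1]
tool_rot: [-3.141, 0.002, 0.209]
force: [0.0, -1.2, 0.5]
width: 50.0
```

```bash
python3 -c "
from h import *
go([520.5,-352.5,15],down(101.5));print(read_state()['qpos'])"
```

```text
shift [-0.     0.    -0.006] turn [ 0.   -0.03 -0.09]
shift [-0.     0.    -0.006] turn [ 0.04  0.   35.91]
pos [ 520.777 -352.862   21.093] rot [-3.141  0.002  0.209] F [ 0.04  -1.17   0.485] w 49.974863642851744 t 24.95
[ 0.262  0.938  0.497  1.725 -0.675  0.659 -0.225]
```

{"fn": "apply_moves", "kwargs": {"increments": [{"tx": 0,"ty": 0,"tz": -0.004,"rx": 0,"ry": 0,"rz": -0.09,"claw": 0.05},{"tx": 0,"ty": 0,"tz": -0.006,"rx": 0,"ry": 0,"rz": -0.09,"claw": 0.05},{"tx": 0,"ty": 0,"tz": -0.006,"rx": 0,"ry": 0,"rz": -0.09,"claw": 0.0},{"tx": 0,"ty": 0,"tz": -0.006,"rx": 0,"ry": 0,"rz": -0.09,"claw": 0.0},{"tx": 0,"ty": 0,"tz": -0.006,"rx": 0,"ry": 0,"rz": -0.09,"claw": 0.0},{"tx": 0,"ty": 0,"tz": -0.006,"rx": 0,"ry": 0,"rz": -0.09,"claw": 0.0},{"tx": 0,"ty": 0,"tz": -0.006,"rx": 0,"ry": 0,"rz": -0.09,"claw": 0.0},{"tx": 0,"ty": 0,"tz": -0.006,"rx": 0,"ry": 0,"rz": -0.09,"claw": 0.0}]}}

```text
clock: 25.75
eef_pos: [520.5, -352.2, 14.4]
tool_rot: [-3.14, 0.003, 0.2]
force: [-0.9, 1.2, 2.6]
width: 15.2
```

{"fn": "apply_moves", "kwargs": {"increments": [{"tx": 0,"ty": 0,"tz": 0.015,"rx": 0,"ry": 0,"rz": 0,"claw": 0.0},{"tx": 0,"ty": 0,"tz": 0.04,"rx": 0,"ry": 0,"rz": 0,"claw": 0.0},{"tx": 0,"ty": 0,"tz": 0.075,"rx": 0,"ry": 0,"rz": 0,"claw": 0.0},{"tx": 0,"ty": 0,"tz": 0.11,"rx": 0,"ry": 0,"rz": 0,"claw": 0.0},{"tx": 0,"ty": 0,"tz": 0.145,"rx": 0,"ry": 0,"rz": 0.5,"claw": 0.0},{"tx": 0,"ty": 0,"tz": 0.18,"rx": 0,"ry": 0,"rz": 1.5,"claw": 0.0},{"tx": 0.005,"ty": 0.02,"tz": 0.21,"rx": 0,"ry": 0,"rz": 2.8,"claw": 0.0},{"tx": 0.012,"ty": 0.05,"tz": 0.225,"rx": 0,"ry": 0,"rz": 4.1,"claw": 0.0},{"tx": 0.02,"ty": 0.08,"tz": 0.225,"rx": 0,"ry": 0,"rz": 5.4,"claw": 0.0},{"tx": 0.03,"ty": 0.115,"tz": 0.225,"rx": 0,"ry": 0,"rz": 6.7,"claw": 0.0},{"tx": 0.04,"ty": 0.15,"tz": 0.225,"rx": 0,"ry": 0,"rz": 8,"claw": 0.0},{"tx": 0.05,"ty": 0.185,"tz": 0.225,"rx": 0,"ry": 0,"rz": 9.3,"claw": 0.0}]}}

```text
clock: 26.95
eef_pos: [569.8, -166.1, 239.6]
tool_rot: [-3.14, 0.004, 1.015]
force: [0.7, 0.5, -3.2]
width: 15.8
```

```bash
python3 -c "
from h import *
go([607,-17,215],down(177.7));print(read_state()['qpos'])"
```

```text
shift [ 0.037  0.149 -0.025] turn [ 0.04 -0.03  5.91]
shift [ 0.037  0.149 -0.025] turn [ -0.05  -0.05 -30.09]
pos [ 569.775 -166.055  239.637] rot [-3.14   0.004  1.015] F [ 0.736  0.47  -3.199] w 15.78829975386498 t 26.95
[-0.069  0.581  0.487  1.678 -0.314  0.965 -0.024]
```

{"fn": "apply_moves", "kwargs": {"increments": [{"tx": 0.008,"ty": 0.035,"tz": 0,"rx": 0,"ry": 0,"rz": 1.3,"claw": 0.0},{"tx": 0.017,"ty": 0.07,"tz": 0,"rx": 0,"ry": 0,"rz": 2.6,"claw": 0.0},{"tx": 0.025,"ty": 0.1,"tz": 0,"rx": 0,"ry": 0,"rz": 3.9,"claw": 0.0},{"tx": 0.032,"ty": 0.13,"tz": 0,"rx": 0,"ry": 0,"rz": 5.2,"claw": 0.0},{"tx": 0.037,"ty": 0.149,"tz": 0,"rx": 0.04,"ry": -0.03,"rz": 5.91,"claw": 0.0},{"tx": 0.037,"ty": 0.149,"tz": -0.01,"rx": 0.04,"ry": -0.03,"rz": 5.91,"claw": 0.0},{"tx": 0.037,"ty": 0.149,"tz": -0.025,"rx": 0.04,"ry": -0.03,"rz": 5.91,"claw": 0.0},{"tx": 0.037,"ty": 0.149,"tz": -0.035,"rx": 0.04,"ry": -0.03,"rz": 5.91,"claw": 0.0},{"tx": 0.037,"ty": 0.149,"tz": -0.035,"rx": 0.04,"ry": -0.03,"rz": 5.91,"claw": 0.0},{"tx": 0.037,"ty": 0.149,"tz": -0.035,"rx": 0.04,"ry": -0.03,"rz": 5.91,"claw": 0.0}]}}

```text
clock: 27.95
eef_pos: [607.1, -19.5, 204.2]
tool_rot: [-3.141, -0.0, 1.525]
force: [0.2, 0.8, -2.2]
width: 15.0
```

Run:
```python
from h import *
go([607,-17,171],down(177.7))
s=read_state();T=s['eef_pos'];R=Ro.from_euler('xyz',s['tool_rot'])
u=R.apply([1,0,0]);o=[]   # plate long axis = tool x
for n in("scene","top"):
    im=get_image(n)
    cs=[proj(n,T+k*u*120+[0,0,-8.4]) for k in(1,-1)]
    for c in cs:
        a,b=(c-25).astype(int);f=7.8
        v=cv2.resize(im[b:b+50,a:a+50,::-1].copy(),None,fx=f,fy=f,interpolation=cv2.INTER_CUBIC)
        m=lambda p:tuple(int(k) for k in (p-[a,b]+.5)*f)
        cv2.circle(v,m(c),3,(0,0,255),-1)
        for P in((612,102.8,174),(602.4,-137.2,174)):
            cv2.circle(v,m(proj(n,P)),3,(0,255,0),-1)
        o.append(cv2.resize(v,(300,300)))
        print(n,c)
cv2.imwrite("pics/pins.png",np.vstack([np.hstack(o[:2]),np.hstack(o[2:])]))
```

```text
shift [-0.     0.003 -0.033] turn [-0.   -0.    0.06]
shift [-0.     0.003 -0.033] turn [ -0.01   0.   -35.94]
pos [607.146 -19.464 204.19 ] rot [-3.141 -0.     1.525] F [ 0.226  0.792 -2.164] w 14.963806566254283 t 27.95
scene [326.49  196.069]
scene [286.178 242.556]
top [271.458 167.61 ]
top [348.405 173.379]
```

View pics/pins.png

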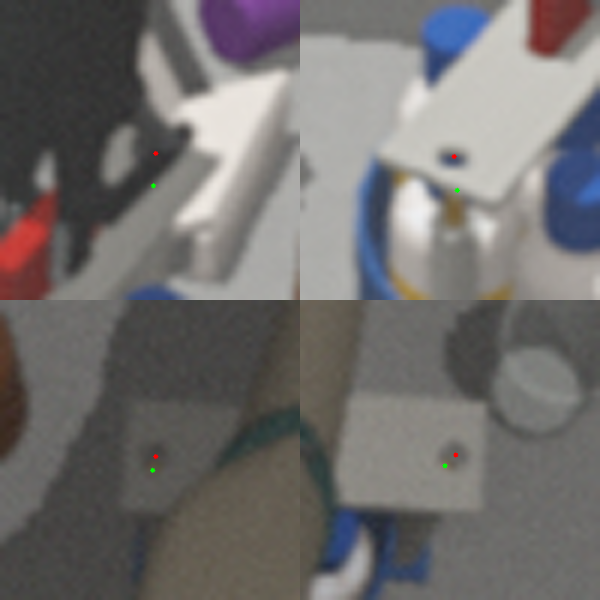

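The predicted hole centres (red) fall on the holes in both views, at (453,157) in the scene crop and (453,455) in the top crop, so the hold is good to about 1 mm. I'll centre on the pins and lower slowly.

{"fn": "apply_moves", "kwargs": {"increments": [{"tx": 0.0003,"ty": 0.0023,"tz": 0,"rx": 0,"ry": 0,"rz": 0.06,"claw": 0.0},{"tx": 0.0003,"ty": 0.0023,"tz": 0,"rx": 0,"ry": 0,"rz": 0.06,"claw": 0.0},{"tx": 0.0003,"ty": 0.0023,"tz": -0.003,"rx": 0,"ry": 0,"rz": 0.06,"claw": 0.0},{"tx": 0.0003,"ty": 0.0023,"tz": -0.006,"rx": 0,"ry": 0,"rz": 0.06,"claw": 0.0},{"tx": 0.0003,"ty": 0.0023,"tz": -0.008,"rx": 0,"ry": 0,"rz": 0.06,"claw": 0.0},{"tx": 0.0003,"ty": 0.0023,"tz": -0.008,"rx": 0,"ry": 0,"rz": 0.06,"claw": 0.0}]}}

```text
clock: 28.65
eef_pos: [607.3, -16.0, 195.7]
tool_rot: [-3.141, -0.001, 1.532]
force: [0.0, -0.1, -2.8]
width: 15.1
```

{"fn": "apply_moves", "kwargs": {"increments": [{"tx": 0.0002,"ty": -0.0012,"tz": 0,"rx": 0,"ry": 0,"rz": 0,"claw": 0.0},{"tx": 0.0002,"ty": -0.0012,"tz": -0.002,"rx": 0,"ry": 0,"rz": 0,"claw": 0.0},{"tx": 0.0002,"ty": -0.0012,"tz": -0.004,"rx": 0,"ry": 0,"rz": 0,"claw": 0.0},{"tx": 0.0002,"ty": -0.0012,"tz": -0.006,"rx": 0,"ry": 0,"rz": 0,"claw": 0.0},{"tx": 0.0002,"ty": -0.0012,"tz": -0.008,"rx": 0,"ry": 0,"rz": 0,"claw": 0.0},{"tx": 0.0002,"ty": -0.0012,"tz": -0.01,"rx": 0,"ry": 0,"rz": 0,"claw": 0.0},{"tx": 0.0002,"ty": -0.0012,"tz": -0.01,"rx": 0,"ry": 0,"rz": 0,"claw": 0.0}]}}

```text
clock: 29.35
eef_pos: [607.6, -17.2, 185.8]
tool_rot: [-3.141, -0.001, 1.532]
force: [-0.8, 0.0, -2.9]
width: 15.5
```

{"fn": "apply_moves", "kwargs": {"increments": [{"tx": 0,"ty": 0,"tz": -0.002,"rx": 0,"ry": 0,"rz": 0,"claw": 0.0},{"tx": 0,"ty": 0,"tz": -0.004,"rx": 0,"ry": 0,"rz": 0,"claw": 0.0},{"tx": 0,"ty": 0,"tz": -0.006,"rx": 0,"ry": 0,"rz": 0,"claw": 0.0},{"tx": 0,"ty": 0,"tz": -0.008,"rx": 0,"ry": 0,"rz": 0,"claw": 0.0},{"tx": 0,"ty": 0,"tz": -0.01,"rx": 0,"ry": 0,"rz": 0,"claw": 0.0},{"tx": 0,"ty": 0,"tz": -0.012,"rx": 0,"ry": 0,"rz": 0,"claw": 0.0},{"tx": 0,"ty": 0,"tz": -0.012,"rx": 0,"ry": 0,"rz": 0,"claw": 0.0}]}}

```text
clock: 30.05
eef_pos: [607.6, -17.2, 173.9]
tool_rot: [-3.141, -0.001, 1.532]
force: [-0.7, 0.5, -3.1]
width: 15.2
```

{"fn": "apply_moves", "kwargs": {"increments": [{"tx": 0,"ty": 0,"tz": -0.0015,"rx": 0,"ry": 0,"rz": 0,"claw": 0.0},{"tx": 0,"ty": 0,"tz": -0.003,"rx": 0,"ry": 0,"rz": 0,"claw": 0.0},{"tx": 0,"ty": 0,"tz": -0.0045,"rx": 0,"ry": 0,"rz": 0,"claw": 0.0},{"tx": 0,"ty": 0,"tz": -0.0045,"rx": 0,"ry": 0,"rz": 0,"claw": 0.0}]}}

```text
clock: 30.45
eef_pos: [608.0, -17.1, 170.4]
tool_rot: [3.141, -0.001, 1.533]
force: [-1.8, 0.5, 3.2]
width: 15.1
```

Seated at TCP z=170.4, which matches underside = 156. Release and retreat upwards.

{"fn": "apply_moves", "kwargs": {"increments": [{"tx": 0,"ty": 0,"tz": 0.0,"rx": 0,"ry": 0,"rz": 0,"claw": 0.045},{"tx": 0,"ty": 0,"tz": 0.0,"rx": 0,"ry": 0,"rz": 0,"claw": 0.045},{"tx": 0,"ty": 0,"tz": 0.001,"rx": 0,"ry": 0,"rz": 0,"claw": 0.045},{"tx": 0,"ty": 0,"tz": 0.005,"rx": 0,"ry": 0,"rz": 0,"claw": 0.045},{"tx": 0,"ty": 0,"tz": 0.02,"rx": 0,"ry": 0,"rz": 0,"claw": 0.045},{"tx": 0,"ty": 0,"tz": 0.05,"rx": 0,"ry": 0,"rz": 0,"claw": 0.045},{"tx": 0,"ty": 0,"tz": 0.09,"rx": 0,"ry": 0,"rz": 0,"claw": 0.045},{"tx": -0.03,"ty": 0,"tz": 0.13,"rx": 0,"ry": 0,"rz": 0,"claw": 0.045},{"tx": -0.07,"ty": 0,"tz": 0.16,"rx": 0,"ry": 0,"rz": 0,"claw": 0.045},{"tx": -0.11,"ty": 0,"tz": 0.18,"rx": 0,"ry": 0,"rz": 0,"claw": 0.045},{"tx": -0.13,"ty": 0,"tz": 0.18,"rx": 0,"ry": 0,"rz": 0,"claw": 0.045},{"tx": -0.13,"ty": 0,"tz": 0.18,"rx": 0,"ry": 0,"rz": 0,"claw": 0.045}]}}

```text
clock: 31.65
eef_pos: [475.7, -17.4, 351.2]
tool_rot: [3.14, -0.002, 1.532]
force: [0.8, -0.1, 0.0]
width: 44.6
```

Run:
```python
from h import *
s=read_state();print(s['eef_pos'],s['force'],np.abs(s['qd']).max())
t,c=get_image("top"),get_image("scene")
cv2.imwrite("pics/end.png",np.hstack([cv2.resize(c[170:310,230:370,::-1],(400,400),interpolation=cv2.INTER_CUBIC),cv2.resize(t[110:250,240:380,::-1],(400,400),interpolation=cv2.INTER_CUBIC)]))
```

```text
[475.725 -17.389 351.207] [ 0.838 -0.08   0.048] 0.06761123604912175
```

View pics/end.png

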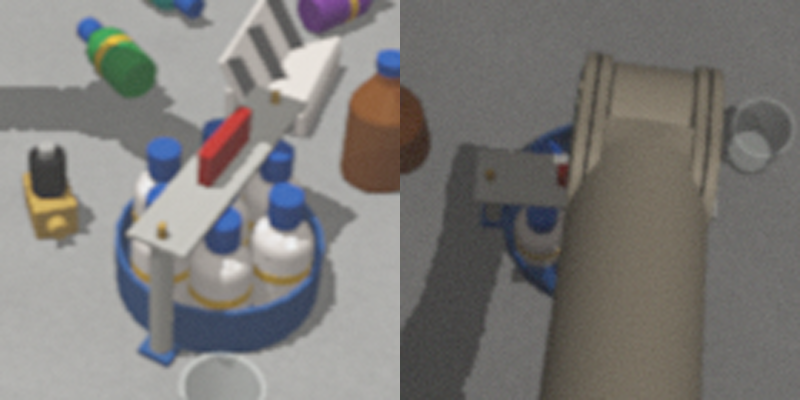

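The plate lies on both posts with the brass pins showing through its holes at (162,232) and (275,97). The bottles are upright and nothing touches the arm, so I'm handing in.

```bash
python3 -c "
from cell import *
print(finish_job())"
```

```text
the job is handed in; nothing more can be done
None
```

The job is handed in after about 32 s. Both rack bottles are in the carrier's two free places, and the plate was lowered over the pins and let go.

**Bottles:** I drew each one out along its axis by the cap and lowered it until it touched the carrier floor, with contact forces of 13 N and 21 N. In the images all seven caps were within about 1.5 px of their expected places, and the bottles looked upright.

**Plate:** It met the shoulders at TCP height 170.4 mm, which puts its underside at 156 mm as planned. The last picture shows both pins through the holes, the plate level, the robot clear and the amber bottle, valve and beaker standing. I did not measure their positions at the end.

**What disagreed:**
- My first approach to the rack stuck at the limits of joints 6 and 7. I switched to the same grasp turned half round.
- The height measured for the rack bottles was about 6 mm too low. I found this when the first bottle touched the floor lower than expected, and I corrected the second grasp for it.
- In the last top view the arm hid about half of the plate and carrier, so that check rests mainly on the scene camera.

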